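# Run in a greased plotter slide and ease the sprung cover shut

## Task

The slide of the desktop cutting plotter has just been greased: take the grease tube out of the machine and lay it on the table clear of the plotter, then hold the carriage by its tab and stroke it at an easy hand pace along its rail, all the way to the left end and then all the way back to the right end, to spread the grease and feel for sticky spots, and leave it parked there. Then take the cover by its handle bar and ease it all the way down until it rests shut, holding it back against its springs so that it never snaps or slams; let go of everything and leave the other things on the table where they are.

Things in the scene. Friction and masses are not known exactly. Their poses are not given: they have to be found in the camera images.
- plotter: the desktop cutting plotter: white machine 200 mm deep, 354 mm wide, 132 mm high, fixed to the table. Origin: centre of its underside; x points from its open front to its back, y to its left as seen from the front, z up. A cheek closes each side: 310 mm between the cheeks (y = -155 to 155 mm), their tops at z = 132 mm
- bed (a point): middle of the plotter's bed (the flat floor between the cheeks, 45 mm above the table), which runs 69 mm to the front edge (no lip) and 69 mm back to the rail; axes as the plotter's. The raised cover overhangs bed and carriage, so one must reach in from the front with the tool tilted about 25 to 45 degrees, leaning back towards the user
- tube_mid (a point): the grease tube: yellow aluminium tube with a red cap, 126 mm long, about 32 mm wide and 31 mm high where it is held, 60 g, lying in the bed on the left, roughly front to back, cap to the back. The point is on its axis, 63 mm from the cap's end, 15.5 mm above what it lies on; its y axis runs along the tube towards the cap
- carriage (a joint): position of the carriage along the rail in m, positive to the plotter's left: +0.080 is the left stop, -0.080 the right stop. It slides with a drag of one to two newtons and stays where it is left
- carriage_tab (a point): middle of the finger tab on the carriage, where it is held: a grey plate 12 mm thick (along the plotter's y), 22 mm wide, leaning 35 degrees towards the front. The point lies 17 mm from the tab's end, about 21 mm above the carriage's black body (60 mm long along the rail); it moves with the carriage; axes as the plotter's
- cover (a joint): swing of the cover in rad: 0 wide open at its stop, 1.19 fully shut (level); it grows as the cover closes. Grey frame with a clear window, 305 mm wide, 157 mm from hinge to front edge, 0.25 kg. Two over-centre coil springs hold it open up to about 0.2 rad; beyond that they pull it shut, with 3 to 4 N at the bar when nearly shut, and it slams if let go. Up to 2 rad/s counts as eased
- cover_hinge (a point): middle of the cover's hinge line, which runs along the plotter's y, 70 mm behind the plotter's origin and 125 mm above the table; axes as the plotter's
- cover_bar (a point): middle of the cover's steel handle bar: round, 12 mm thick, straight for 106 mm along the plotter's y, in the plane of the cover, 205 mm from the hinge line; 42 mm are free between bar and cover edge. Its x axis points to the hinge. The bar can turn between the fingers as the cover swings. With the cover shut it sticks out at the front, 125 mm above the table
- green_bottle: bystander: white squeeze bottle with green cap, 54 mm wide, 172 mm high, standing at the right; origin at its foot
- pads: bystander: stack of round cotton pads, 58 mm wide, 26 mm high; origin at its foot
- patch (a point): middle of a clear patch of table at the right, about 130 mm front to back and 140 mm wide, where the tube may be laid pointing away from the robot; fixed bottles up to 235 mm high stand close behind it, so come to it from the robot's side

How it is judged (in metres and radians):
On the way, in this order (a step that is already met when the one before it is completed fails the run):
1. the tube lies on the table, out of the machine (height (world z) of tube_mid between 0 and 0.03 m and linear speed of tube below 0.05 m/s), for 0.2 s.
2. the carriage is at the left stop (value of joint carriage above 0.075 m), for 0.1 s.
3. the carriage is back at the right stop, the cover still open (value of joint carriage below -0.075 m and value of joint cover below 0.5 rad), for 0.1 s.
At the end, for the whole second after the job is handed in: the cover is shut (within 0.03 rad), the carriage is parked at its right stop (within 7 mm), and the tube lies at rest on the table outside the plotter (value of joint cover above 1.16 rad and value of joint carriage below -0.073 m and height (world z) of tube_mid between 0 and 0.03 m and linear speed of tube below 0.03 m/s); the robot touches nothing.
It fails at once if the cover snaps or slams: it closes faster than 3 rad/s (velocity of joint cover above 3 rad/s).
It fails at once if the carriage is rammed along faster than 0.5 m/s (velocity of joint carriage above 0.5 m/s or velocity of joint carriage below -0.5 m/s).
It fails at once if the tube is dropped on the table from more than about 40 mm instead of being laid down (linear speed of tube above 0.9 m/s and height (world z) of tube_mid below 0.04 m).
It fails at once if the bottle or the stack of pads is shifted by more than 30 mm (distance of any of green_bottle, pads from where it was at the start of the episode above 0.03 m).
It also fails if it takes over 72 s, if anything falls off the work surface, if the arm or the gripper's body presses on something with over 40 N, if the wrist force passes 120 N, or if a joint passes its speed limit or range.

## Robot

A 6-joint arm with a two-finger parallel gripper is mounted at the origin on a cart in front of the work surface, level with it; the furniture and walls round the work are solid. World frame = base frame: x ahead of the robot, y to its left, z up, the work surface at z = 0. Lengths are in m, angles in degrees, forces in N, time in s.
With the tool pointing down it reaches from about 0.4 to 0.825 m from the base axis. Payload 7 kg.
Tool frame: the origin (TCP) lies midway between the tips of the shut fingers; the grasp point (between the pads) lies 19 mm behind it; z points along the fingers, y is the line along which they close (so a half turn about z gives the same grasp; the last joint's range is limited). The gripper opens to 88 mm and grips with 3 to 60 N. Pads are 19 mm wide; open, the fingers measure 130 mm over their backs; the gripper's body (78 mm by 193 mm) begins 47 mm behind the grasp point.
Start: joints at [-51.79, 20.546, 0.682, 0, -70.136, -16.507], TCP at [0.25, -0.627, 0.227] pointing down, gripper open.
Joint ranges: [-176.03, 176.03], [-82.01, 121.73], [-58.28, 71.71], [-173.87, 95.51], [-174.79, -0.11], [-173.66, 173.66]. Speed limits (degrees/s): [136.94, 136.94, 172.46, 180, 180, 180].

## Interface

Orientations are given as [roll, pitch, yaw] about the fixed x, y, z axes, in that order (R = Rz(yaw) Ry(pitch) Rx(roll)).
In Python, from plant import r gives the robot as it stands. The module is installed in compiled form; this text tells all that it offers.
- The arm moves only by the tool play_rows, never from a script. Its argument "rows" is a list of rows, each an object with "slide": the shift along the tool's x, y, z as a fraction of full scale, a list of three; "delta_rot": the turn, a rotation vector about the tool's x, y, z as a fraction of full scale, a list of three; "fingers": the opening, from -1 (shut) to 1 (fully open). In form: [{"slide": [x, y, z], "delta_rot": [rx, ry, rz], "fingers": fingers}, ...]. A call has 1 to 8 rows; each row shifts and turns the commanded pose from where the row before left it, along the tool's axes as they then stand; what a row does not reach is not made up. Full scale, the value 1, is 0.15 m for a shift and 0.08 rad for a turn. A row lasts 1/8 s, in which the tool goes at most 62.5 mm and 10.7 degrees, less where a joint would pass 70% of its speed; a pose out of reach is approached as far as the arm can. A call with a number of a shift or a turn outside -1 to 1 is refused whole. A call with a gripper value outside its range is refused whole. The fingers move at their own pace and stop on an object; "squeeze" is the grip in N (left out, the last holds). Time passes only in rows, so rows that do not move let the fingers close. It gives the time, the measured TCP pose, the force, the opening and the grip force at its end, in the units of the state.
- r.get_state(): the state, without advancing time (a new reading comes with each control period).
- r.capture(name): name is "scene" or "top" or "wrist"; returns a dict with "image" (420x560x3 uint8, blue, green, red), "fx", "fy", "cx", "cy" (pixels), "R" (3x3) and "t" (3): a world point X has camera coordinates R X + t; the wrist camera has in their place "T_tool_cam" (4x4, takes a point from camera to tool coordinates, whose origin is the TCP and whose axes are the flange's). Camera axes: x right, y down, z forward; pixel columns grow to the right and rows downward; lengths in m; the calibration is good to about 2 mm. A picture is of the moment at which its call begins: read the wrist's pose just before it. There is no depth.
- r.close_job(): hands the job in; it is judged then, once.
The state is a dict: "time_s": time; "joints": joint angles; "qd": joint speeds; "joint_torque": joint torques, N m; "tcp_pos": TCP position; "eef_rot": TCP orientation; "contact_force": force on the tool from outside, world axes, zero at the start; "moment": the same for the moment, N m; "gripper_width": finger opening in m; "gripper_force": force on a finger pad.
Only numpy, scipy, OpenCV 4.12 (cv2) and the standard library are available. Lean on these libraries where they do the work, as an engineer would, in place of code of your own. Each camera call takes 0.05 s, during which the arm holds its last target. There are 200 camera calls.

## Working session

There is one attempt and no reset: what is moved stays moved. The work goes in short steps, Python scripts to look and compute and a tool call to move; the robot and the scene stay as the last step left them, time stands still between calls to the robot, and variables do not carry over. Pictures are saved under pics/ and viewed, at most 10 in all, crops included, and the job is handed in when it is done.

Besides the shell and the picture viewer there is one more tool, called after "Request:" as a command line: name --argument value ..., lists and objects as JSON in quotes. play_rows: Moves the arm, as the interface text tells. Shift numbers are shares of 0.15 m and turn numbers shares of 0.08 rad, none past 1 either way. Its arguments: {"type":"object","properties":{"rows":{"type":"array"},"squeeze":{"type":"number"}},"required":["rows"]}

```bash
mkdir -p pics
python3 - <<'E'
from plant import r
import cv2, numpy as np
s=r.get_state(); print(s)
for n in ("scene","top"):
    c=r.capture(n); cv2.imwrite(f"pics/{n}0.png",c["image"])
    np.savez(f"{n}0.npz",**{k:v for k,v in c.items()})
    print(n,c["fx"],c["cx"],c["cy"],c["R"],c["t"])
E
```

```text
{'time_s': 0.0, 'joints': array([-5.17886355e+01,  2.05923380e+01,  6.34665581e-01, -2.17600663e-02,
       -7.01358121e+01, -1.65070401e+01]), 'qd': array([ 0.0191104 ,  0.0071187 ,  0.0001148 ,  0.0540878 , -0.04185529,
       -0.08081292]), 'joint_torque': array([ 1.22804955e-03, -5.82709301e+01,  2.93069923e+01,  6.99733436e+00,
        7.13152884e-03, -1.55264620e-04]), 'tcp_pos': array([ 0.24943365, -0.62669885,  0.22561411]), 'eef_rot': array([ 1.79904556e+02, -6.95213050e-03, -1.58303080e+02]), 'contact_force': array([0.39325209, 0.7939559 , 0.36894577]), 'moment': array([-0.01142316,  0.00107733,  0.03701318]), 'gripper_force': 0.0, 'gripper_width': 0.08805666710368225}
scene 384.9409026975058 281.0438200549662 205.96751007356949 [[-0.57350262 -0.81904302 -0.01622602]
 [-0.48677955  0.3566455  -0.79740182]
 [ 0.65889333 -0.44941354 -0.60323052]] [0.24971076 0.42556482 0.72473091]
top 432.3555158057097 278.93222209933475 206.5398283079435 [[-2.00092487e-03 -9.99971846e-01  7.23206037e-03]
 [-9.90564235e-01  9.90949979e-04 -1.37045667e-01]
 [ 1.37034642e-01 -7.43803843e-03 -9.90538330e-01]] [-0.06182798  0.52030586  1.36596098]
```

View pics/scene0.png

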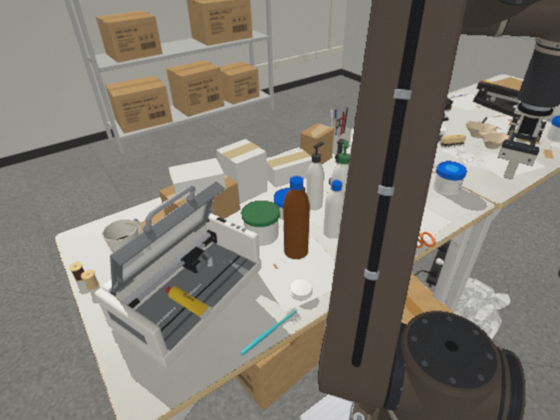

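View pics/top0.png

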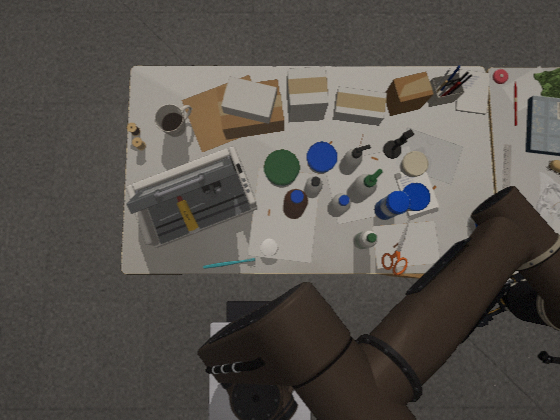

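Run:
```python
import cv2
a=cv2.imread("pics/top0.png")[125:285,110:400]; b=cv2.imread("pics/scene0.png")[170:360,60:320]
cv2.imwrite("pics/topc.png",cv2.resize(a,(798,440),interpolation=cv2.INTER_CUBIC))
cv2.imwrite("pics/scenec.png",cv2.resize(b,(780,570),interpolation=cv2.INTER_CUBIC))
```

```text
(no output)
```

View pics/topc.png

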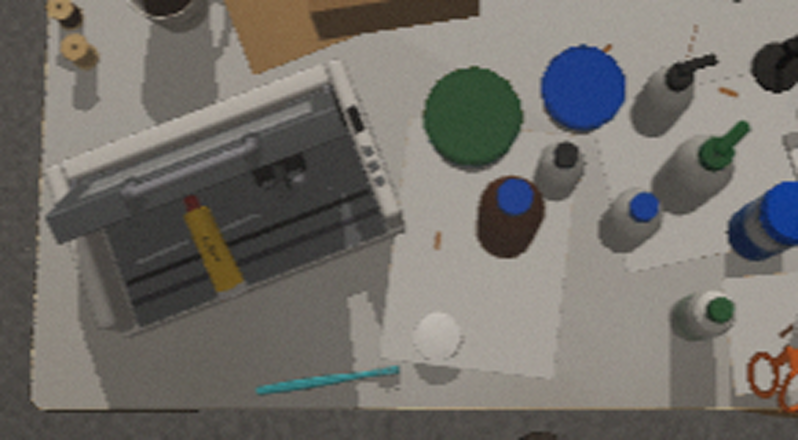

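View pics/scenec.png

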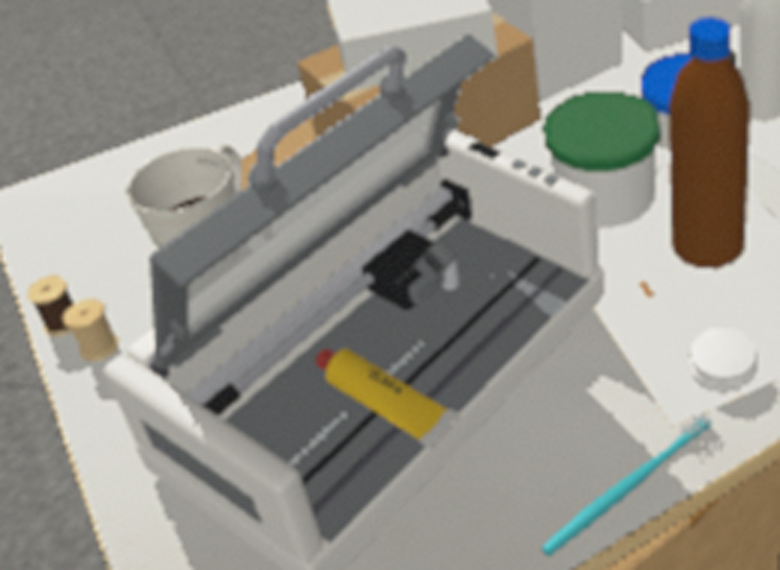

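```bash
cat > h.py <<'E'
import numpy as np, cv2
from scipy.optimize import least_squares
from scipy.spatial.transform import Rotation as Ro
C={n:dict(np.load(f"{n}0.npz")) for n in("scene","top")}
def proj(c,X):
    p=c["R"]@X+c["t"]; return np.array([c["fx"]*p[0]/p[2]+c["cx"],c["fy"]*p[1]/p[2]+c["cy"]])
def ray(c,uv):
    d=c["R"].T@np.array([(uv[0]-c["cx"])/c["fx"],(uv[1]-c["cy"])/c["fy"],1]); return -c["R"].T@c["t"],d
def onz(c,uv,z):
    o,d=ray(c,uv); return o+d*(z-o[2])/d[2]
def tri(obs):
    A=np.zeros((3,3));b=np.zeros(3)
    for c,uv in obs:
        o,d=ray(c,uv);d=d/np.linalg.norm(d);P=np.eye(3)-np.outer(d,d);A+=P;b+=P@o
    X=np.linalg.solve(A,b); return X,[np.round(proj(c,X)-uv,1) for c,uv in obs]
tc=lambda u,v:np.array([110+u/2.752,125+v/2.75]); sc=lambda u,v:np.array([60+u/3,170+v/3])
def W(p,X):
    cy,sy=np.cos(p[2]),np.sin(p[2]); return np.array([p[0]+cy*X[0]-sy*X[1],p[1]+sy*X[0]+cy*X[1],X[2]])
E
python3 - <<'E'
from h import *
T,S=C["top"],C["scene"]
obs=[("bar mid",T,tc(192,166),(-.006,0,.315)),("bar mid",S,sc(328,103),(-.006,0,.315)),
("barL",T,tc(130,186),(-.006,.053,.315)),("barR",T,tc(255,145),(-.006,-.053,.315)),
("RFtop",S,sc(597,207),(-.1,-.177,.132)),("bedRF",S,sc(588,288),(-.1,-.155,.045)),("bedLF",S,sc(322,545),(-.1,.155,.045)),
("bedRF",T,tc(398,232),(-.1,-.155,.045)),("bedLF",T,tc(135,330),(-.1,.155,.045))]
f=lambda p:np.concatenate([proj(c,W(p,np.array(X)))-uv for _,c,uv,X in obs])
s=least_squares(f,[.5,.2,.35],loss="soft_l1"); p=s.x
print(p,np.degrees(p[2]))
for (n,*_),e in zip(obs,f(p).reshape(-1,2)): print(n,np.round(e,1))
np.save("p.npy",p)
Ri=lambda X:(lambda d:np.round([np.cos(p[2])*d[0]+np.sin(p[2])*d[1],-np.sin(p[2])*d[0]+np.cos(p[2])*d[1],X[2]],3))(X-[p[0],p[1],0])
print("bar tri",tri([(T,tc(192,166)),(S,sc(328,103))]))
for n,a,b,z in(("cap",(190,200),(320,357),.06),("tail",(233,290),(445,428),.055),("mid",(211,246),(385,390),.0605)):
    for c,uv in((T,tc(*a)),(S,sc(*b))): X=onz(c,uv,z);print(n,X.round(3),Ri(X))
for c,uv in ((T,tc(437,335)),(S,sc(725,350))): print("pads",onz(c,uv,.026).round(3))
print("bottle cap",onz(T,tc(719,308),.172).round(3),"foot",onz(T,tc(690,325),0).round(3))
print("brush",onz(T,tc(258,390),.01).round(3),onz(T,tc(398,370),.01).round(3))
for n,a in (("brownbase",(505,245)),("bluetop",(515,197)),("wb base",(620,235)),("edge",(500,408))): print(n,onz(T,tc(*a),.0).round(3))
for a in((435,265),(450,272),(440,250)):
  for z in (.09,.11,.13): X=onz(S,sc(*a),z);print("tab?",a,z,Ri(X), proj(T,X)-[110,125],((proj(T,X)-[110,125])*2.75).round())
E
```

```text
[0.54400515 0.20726898 0.35002191] 20.054777983443888
bar mid [-2.9 -0.3]
bar mid [-0.4 -5.4]
barL [ 0.2 -0.7]
barR [-6.5  0.5]
RFtop [ 2.  -3.9]
bedRF [ 1.6 -1.5]
bedLF [0.7 0.6]
bedRF [-3.6  2.1]
bedLF [-0.  -0.3]
bar tri (array([0.54189781, 0.20370727, 0.29796429]), [array([-0.8, -0.4]), array([1.2, 0.1])])
cap [0.546 0.256 0.06 ] [0.018 0.045 0.06 ]
cap [0.55  0.258 0.06 ] [0.023 0.045 0.06 ]
tail [0.441 0.205 0.055] [-0.097  0.033  0.055]
tail [0.432 0.205 0.055] [-0.106  0.037  0.055]
mid [0.492 0.23  0.06 ] [-0.041  0.04   0.06 ]
mid [0.488 0.229 0.06 ] [-0.045  0.04   0.06 ]
pads [ 0.391 -0.03   0.026]
pads [ 0.388 -0.031  0.026]
bottle cap [ 0.412 -0.329  0.172] foot [ 0.403 -0.332  0.   ]
brush [0.327 0.181 0.01 ] [0.35  0.016 0.01 ]
brownbase [ 0.5   -0.111  0.   ]
bluetop [ 0.559 -0.124  0.   ]
wb base [ 0.512 -0.25   0.   ]
edge [ 0.305 -0.104  0.   ]
tab? (435, 265) 0.09 [-0.005 -0.064  0.09 ] [102.54204699  66.34202489] [282. 182.]
tab? (435, 265) 0.11 [-0.022 -0.051  0.11 ] [99.28029638 71.61220567] [273. 197.]
tab? (435, 265) 0.13 [-0.038 -0.038  0.13 ] [95.90582121 77.06452138] [264. 212.]
tab? (450, 272) 0.09 [-0.022 -0.065  0.09 ] [104.55221891  71.05162437] [288. 195.]
tab? (450, 272) 0.11 [-0.038 -0.052  0.11 ] [101.26060814  76.27070061] [278. 210.]
tab? (450, 272) 0.13 [-0.053 -0.039  0.13 ] [97.85536858 81.66994314] [269. 225.]
tab? (440, 250) 0.09 [ 0.004 -0.08   0.09 ] [106.30867255  61.95467992] [292. 170.]
tab? (440, 250) 0.11 [-0.013 -0.066  0.11 ] [103.00477689  67.27181121] [283. 185.]
tab? (440, 250) 0.13 [-0.029 -0.052  0.13 ] [99.58657246 72.77290558] [274. 200.]
```

```bash
cat >> h.py <<'E'
def tool(yaw,tilt,turn=0):
    "tool R: x back to the user along yaw (deg), leaning tilt, turned about its z"
    return Ro.from_euler("z",yaw,degrees=True)*Ro.from_euler("xz",[180,180],degrees=True)*Ro.from_euler("y",-tilt,degrees=True)*Ro.from_euler("z",turn,degrees=True)
def plan(wps,start=None):
    "wps: (pos, Rotation, rows)"
    from plant import r
    s=r.get_state(); P,Q=start or (s["tcp_pos"],Ro.from_euler("xyz",s["eef_rot"],degrees=True))
    for X,Rt,n in wps:
        X=np.array(X); dv=(Q.inv()*Rt).as_rotvec()
        print("leg",n,"->",X.round(3),"mm/row",round(1000*np.linalg.norm(X-P)/n,1))
        for i in range(n):
            q=Q*Ro.from_rotvec(dv*i/n)
            print("  ",(q.inv().apply((X-P)/n)/.15).round(3).tolist(),(dv/n/.08).round(2).tolist())
        P,Q=X,Rt
E
python3 - <<'E'
from h import *
plan([((.42,-.40,.36),tool(20,0),7),((.46,-.1,.38),tool(20,10),7),((.39,.15,.33),tool(20,30),8)])
E
```

```text
leg 7 -> [ 0.42 -0.4   0.36] mm/row 44.8
   [-0.231, 0.141, -0.128] [0.0, -0.0, 0.05]
   [-0.23, 0.142, -0.128] [0.0, -0.0, 0.05]
   [-0.23, 0.143, -0.128] [0.0, -0.0, 0.05]
   [-0.229, 0.144, -0.128] [0.0, -0.0, 0.05]
   [-0.228, 0.145, -0.128] [0.0, -0.0, 0.05]
   [-0.228, 0.146, -0.128] [0.0, -0.0, 0.05]
   [-0.227, 0.146, -0.128] [0.0, -0.0, 0.05]
leg 7 -> [ 0.46 -0.1   0.38] mm/row 43.3
   [-0.134, 0.255, -0.019] [-0.0, -0.31, -0.0]
   [-0.134, 0.255, -0.016] [-0.0, -0.31, -0.0]
   [-0.134, 0.255, -0.012] [-0.0, -0.31, -0.0]
   [-0.135, 0.255, -0.009] [-0.0, -0.31, -0.0]
   [-0.135, 0.255, -0.006] [-0.0, -0.31, -0.0]
   [-0.135, 0.255, -0.002] [-0.0, -0.31, -0.0]
   [-0.135, 0.255, 0.001] [-0.0, -0.31, -0.0]
leg 8 -> [0.39 0.15 0.33] mm/row 33.0
   [-0.009, 0.216, 0.044] [0.0, -0.55, 0.0]
   [-0.007, 0.216, 0.044] [0.0, -0.55, 0.0]
   [-0.005, 0.216, 0.045] [0.0, -0.55, 0.0]
   [-0.003, 0.216, 0.045] [0.0, -0.55, 0.0]
   [-0.001, 0.216, 0.045] [0.0, -0.55, 0.0]
   [0.001, 0.216, 0.045] [0.0, -0.55, 0.0]
   [0.003, 0.216, 0.045] [0.0, -0.55, 0.0]
   [0.005, 0.216, 0.045] [0.0, -0.55, 0.0]
```

Request:
play_rows --rows '[{"slide":[-0.23,0.144,-0.128],"delta_rot":[0,0,0.05],"fingers":1},{"slide":[-0.23,0.144,-0.128],"delta_rot":[0,0,0.05],"fingers":1},{"slide":[-0.23,0.144,-0.128],"delta_rot":[0,0,0.05],"fingers":1},{"slide":[-0.23,0.144,-0.128],"delta_rot":[0,0,0.05],"fingers":1},{"slide":[-0.23,0.144,-0.128],"delta_rot":[0,0,0.05],"fingers":1},{"slide":[-0.23,0.144,-0.128],"delta_rot":[0,0,0.05],"fingers":1},{"slide":[-0.23,0.144,-0.128],"delta_rot":[0,0,0.05],"fingers":1}]'

```text
time_s: 0.98
tcp_pos: [0.4213, -0.3981, 0.3613]
eef_rot: [180.0, -0.0, -159.9]
contact_force: [1.0, 0.1, -0.4]
gripper_width: 0.0877
gripper_force: 0.0
```

Request:
play_rows --rows '[{"slide":[-0.135,0.255,-0.019],"delta_rot":[0,-0.31,0],"fingers":1},{"slide":[-0.135,0.255,-0.016],"delta_rot":[0,-0.31,0],"fingers":1},{"slide":[-0.135,0.255,-0.012],"delta_rot":[0,-0.31,0],"fingers":1},{"slide":[-0.135,0.255,-0.009],"delta_rot":[0,-0.31,0],"fingers":1},{"slide":[-0.135,0.255,-0.006],"delta_rot":[0,-0.31,0],"fingers":1},{"slide":[-0.135,0.255,-0.002],"delta_rot":[0,-0.31,0],"fingers":1},{"slide":[-0.135,0.255,0],"delta_rot":[0,-0.31,0],"fingers":1}]'

```text
time_s: 1.85
tcp_pos: [0.4608, -0.0982, 0.381]
eef_rot: [180.0, 10.0, -159.9]
contact_force: [1.5, 0.1, -0.5]
gripper_width: 0.0878
gripper_force: 0.0
```

Request:
play_rows --rows '[{"slide":[-0.008,0.216,0.045],"delta_rot":[0,-0.55,0],"fingers":1},{"slide":[-0.006,0.216,0.045],"delta_rot":[0,-0.55,0],"fingers":1},{"slide":[-0.004,0.216,0.045],"delta_rot":[0,-0.55,0],"fingers":1},{"slide":[-0.002,0.216,0.045],"delta_rot":[0,-0.55,0],"fingers":1},{"slide":[0,0.216,0.045],"delta_rot":[0,-0.55,0],"fingers":1},{"slide":[0,0.216,0.045],"delta_rot":[0,-0.55,0],"fingers":1},{"slide":[0.002,0.216,0.045],"delta_rot":[0,-0.55,0],"fingers":1},{"slide":[0.004,0.216,0.045],"delta_rot":[0,-0.55,0],"fingers":1}]'

```text
time_s: 2.85
tcp_pos: [0.3895, 0.1512, 0.3303]
eef_rot: [179.9, 30.2, -159.9]
contact_force: [0.6, -0.4, 0.6]
gripper_width: 0.0877
gripper_force: 0.0
```

```bash
cat >> h.py <<'E'
def wrist(name):
    from plant import r
    s=r.get_state(); c=r.capture("wrist"); T=np.eye(4); T[:3,:3]=Ro.from_euler("xyz",s["eef_rot"],degrees=True).as_matrix(); T[:3,3]=s["tcp_pos"]
    M=np.linalg.inv(T@c["T_tool_cam"]); d=dict(fx=c["fx"],fy=c["fy"],cx=c["cx"],cy=c["cy"],R=M[:3,:3],t=M[:3,3])
    np.savez(f"{name}.npz",**d); cv2.imwrite(f"pics/{name}.png",c["image"]); print(s["tcp_pos"],s["eef_rot"],s["joints"].round(1),s["time_s"],c["T_tool_cam"].round(3).tolist())
E
python3 -c "
from h import *
wrist('w1')"
```

```text
[0.38954538 0.15120691 0.33029594] [ 179.89968405   30.24834405 -159.93229452] [  70.2  -31.9  -49.3   27.9  -55.4 -152.7] 2.85 [[-0.0, -0.955, -0.296, 0.081], [1.0, -0.001, 0.001, -0.001], [-0.001, -0.296, 0.955, -0.158], [0.0, 0.0, 0.0, 1.0]]
```

View pics/w1.png

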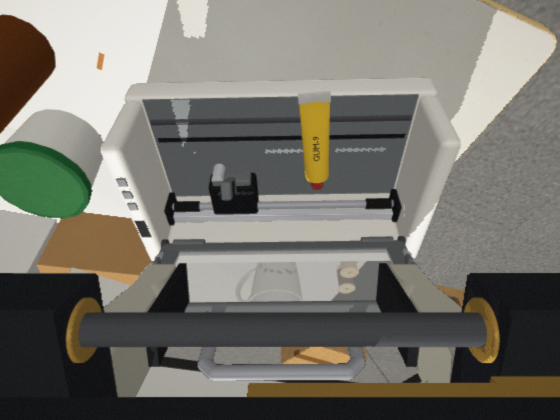

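```bash
cat > fit.py <<'E'
from h import *
T,S=C["top"],C["scene"]; V=dict(np.load("w1.npz"))
print("bar tri",tri([(T,tc(192,166)),(S,sc(328,103)),(V,np.array([282,372.]))]))
print("barTW",tri([(T,tc(192,166)),(V,np.array([282,372.]))]))
# params x,y,yaw,xc,xb,theta
def model(q):
    th=1.19-q[5]; b=(.07-.205*np.cos(th),.125+.205*np.sin(th))
    L=[("bar",T,tc(192,166),(b[0],0,b[1])),("bar",S,sc(328,103),(b[0],0,b[1])),("bar",V,(282,372),(b[0],0,b[1])),
    ("RFt",V,(108,148),(q[3],-.177,.132)),("LFt",V,(457,140),(q[3],.177,.132)),("RFt",S,sc(597,207),(q[3],-.177,.132)),
    ("RFb",V,(130,90),(q[4],-.177,.04)),("LFb",V,(435,84),(q[4],.177,.04)),
    ("bedRF",S,sc(588,288),(-.1,-.155,.045)),("bedLF",S,sc(322,545),(-.1,.155,.045)),("bedLF",T,tc(135,330),(-.1,.155,.045)),
    ("hinge",V,(283,247),(.07,0,.125))]
    return L
f=lambda q:np.concatenate([proj(c,W(q,np.array(X)))-np.array(uv) for _,c,uv,X in model(q)])
s=least_squares(f,[.54,.2,.35,-.1,-.1,0],loss="soft_l1",f_scale=2); q=s.x
print(q.round(4),np.degrees(q[2]))
for (n,*_),e in zip(model(q),f(q).reshape(-1,2)): print(n,np.round(e,1))
np.save("p.npy",q[:3]); p=q
for n,uv,z in(("cap",(317,189),.058),("tail",(314,95),.05),("mid",(316,142),.065)):
    X=onz(V,uv,z); d=X-[p[0],p[1],0]; print(n,X.round(3),np.round([np.cos(p[2])*d[0]+np.sin(p[2])*d[1],-np.sin(p[2])*d[0]+np.cos(p[2])*d[1]],3))
I=cv2.imread("pics/w1.png")[140:260,150:420]; I=cv2.resize(I,None,fx=2.9,fy=2.9,interpolation=cv2.INTER_CUBIC); cv2.imwrite("pics/w1c.png",I)
E
python3 fit.py
```

```text
bar tri (array([0.53850432, 0.2042266 , 0.30737571]), [array([-1.9,  0.2]), array([ 0.7, -2.6]), array([-1. , -7.1])])
barTW (array([0.53705171, 0.20120339, 0.31335793]), [array([-1.2,  0.3]), array([-4. , -0.7])])
[ 0.5462  0.2088  0.3693 -0.0977 -0.1066  0.0245] 21.15834790890418
bar [-2.6  0.7]
bar [ 0.3 -4.3]
bar [ 0.7 -0.5]
RFt [-11.7  -0.1]
LFt [9.9 1.9]
RFt [-0.3 -5.4]
RFb [-9.3  0.6]
LFb [6.7 0.8]
bedRF [ 0.2 -2.7]
bedLF [1.3 0.2]
bedLF [ 0.4 -0.3]
hinge [0.3 0.5]
cap [0.558 0.263 0.058] [0.03  0.046]
tail [0.437 0.206 0.05 ] [-0.103  0.037]
mid [0.484 0.228 0.065] [-0.051  0.04 ]
```

View pics/w1c.png

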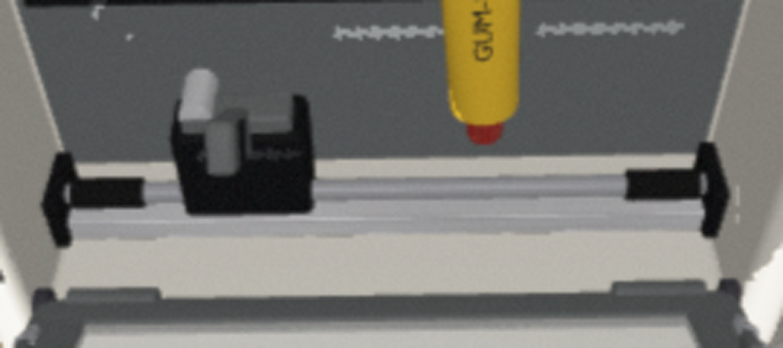

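Run:
```python
from h import *
plan([((.452,.213,.14),tool(25,30),6),((.497,.234,.053),tool(25,30),5)])
```

```text
leg 6 -> [0.452 0.213 0.14 ] mm/row 34.7
   [0.029, 0.037, 0.226] [-0.08, 0.01, -0.15]
   [0.028, 0.036, 0.226] [-0.08, 0.01, -0.15]
   [0.028, 0.034, 0.227] [-0.08, 0.01, -0.15]
   [0.027, 0.033, 0.227] [-0.08, 0.01, -0.15]
   [0.026, 0.032, 0.227] [-0.08, 0.01, -0.15]
   [0.026, 0.031, 0.227] [-0.08, 0.01, -0.15]
leg 5 -> [0.497 0.234 0.053] mm/row 20.0
   [0.001, 0.0, 0.134] [0.0, 0.0, 0.0]
   [0.001, 0.0, 0.134] [0.0, 0.0, 0.0]
   [0.001, 0.0, 0.134] [0.0, 0.0, 0.0]
   [0.001, 0.0, 0.134] [0.0, 0.0, 0.0]
   [0.001, 0.0, 0.134] [0.0, 0.0, 0.0]
```

Request:
play_rows --rows '[{"slide":[0.028,0.036,0.226],"delta_rot":[-0.08,0.01,-0.15],"fingers":1},{"slide":[0.028,0.035,0.226],"delta_rot":[-0.08,0.01,-0.15],"fingers":1},{"slide":[0.028,0.034,0.227],"delta_rot":[-0.08,0.01,-0.15],"fingers":1},{"slide":[0.027,0.033,0.227],"delta_rot":[-0.08,0.01,-0.15],"fingers":1},{"slide":[0.026,0.032,0.227],"delta_rot":[-0.08,0.01,-0.15],"fingers":1},{"slide":[0.026,0.031,0.227],"delta_rot":[-0.08,0.01,-0.15],"fingers":1}]'

```text
time_s: 3.65
tcp_pos: [0.4702, 0.2094, 0.1698]
eef_rot: [179.1, 27.0, -155.1]
contact_force: [0.8, -0.2, 1.3]
gripper_width: 0.088
gripper_force: 0.0
```

Request:
play_rows --rows '[{"slide":[0,0,0.134],"delta_rot":[0,0,0],"fingers":1},{"slide":[0,0,0.134],"delta_rot":[0,0,0],"fingers":1},{"slide":[0,0,0.134],"delta_rot":[0,0,0],"fingers":1},{"slide":[0,0,0.134],"delta_rot":[0,0,0],"fingers":1},{"slide":[0,0,0.12],"delta_rot":[0,0,0],"fingers":1},{"slide":[0,0,0],"delta_rot":[0,0,0],"fingers":1}]'

```text
time_s: 4.4
tcp_pos: [0.5202, 0.2271, 0.1075]
eef_rot: [178.0, 24.2, -155.1]
contact_force: [0.2, -1.4, -0.2]
gripper_width: 0.0877
gripper_force: 0.0
```

Run:
```python
from h import *
wrist('w2')
V=dict(np.load("w2.npz"))
for X in((.437,.206,.06),(.494,.232,.0605),(.55,.258,.06)): print(proj(V,np.array(X)).round())
```

```text
[0.52016185 0.22713596 0.10750236] [ 177.99337356   24.244595   -155.101246  ] [  38.     5.   -58.2   51.7   -4.3 -153.5] 4.4 [[-0.0, -0.955, -0.296, 0.081], [1.0, -0.001, 0.001, -0.001], [-0.001, -0.296, 0.955, -0.158], [0.0, 0.0, 0.0, 1.0]]
[321.  60.]
[310. 184.]
[304. 263.]
```

View pics/w2.png

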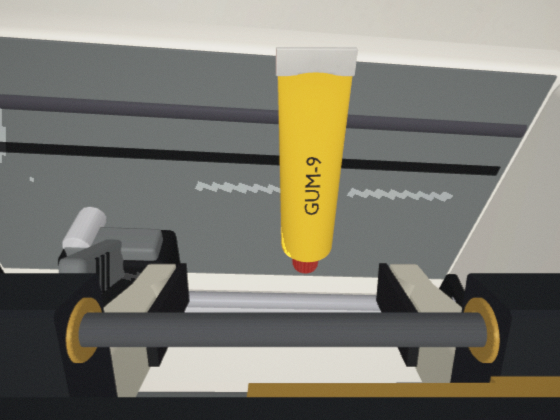

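```bash
cat > fk.py <<'E'
import numpy as np
from scipy.spatial.transform import Rotation as Ro
from scipy.optimize import least_squares
E=lambda a,d:Ro.from_euler(a,d,degrees=True)
D=[([-51.7886,20.5923,.6347,-.02176,-70.1358,-16.507],[.24943,-.6267,.22561],[179.90,-.007,-158.303]),
([70.2,-31.9,-49.3,27.9,-55.4,-152.7],[.38954538,.15120691,.33029594],[179.8997,30.2483,-159.9323]),
([38.,5.,-58.2,51.7,-4.3,-153.5],[.52016,.22714,.1075],[177.9934,24.2446,-155.1012])]
RT=E("xyz",[180,0,-90])  # tool at j=0 with tool down -> const
def fk(q,k,s4,s6):
    h,a1,L2,a3,d4,b1,b2,d6,b3=k
    R=E("z",q[0]); p=R.apply([a1,0,h]); R=R*E("y",q[1]); p=p+R.apply([0,0,L2]); R=R*E("y",-q[2])
    p=p+R.apply([d4,b1,a3]); R=R*E("x",s4*q[3]); p=p+R.apply([0,b2,0]); R=R*E("y",-q[4]); p=p+R.apply([d6,0,b3]); R=R*E("x",s6*q[5])
    return p,R*E("y",-90)*RT
E
python3 - <<'E'
from fk import *
for s4 in(1,-1):
  for s6 in(1,-1):
    print(s4,s6,[round(np.degrees((fk(q,[0]*9,s4,s6)[1].inv()*E("xyz",e)).magnitude()),2) for q,p,e in D])
E
```

```text
1 1 [np.float64(33.03), np.float64(96.9), np.float64(156.21)]
1 -1 [np.float64(0.04), np.float64(55.83), np.float64(103.33)]
-1 1 [np.float64(33.01), np.float64(54.63), np.float64(52.93)]
-1 -1 [np.float64(0.0), np.float64(0.04), np.float64(0.08)]
```

Run:
```python
from fk import *
nm="h a1 L2 a3 d4 b1 b2 d6 b3".split()
def run(free,x0):
    def full(x):
        k=np.zeros(9); k[[nm.index(n) for n in free]]=x; return k
    f=lambda x:np.concatenate([fk(q,full(x),-1,-1)[0]-p for q,p,e in D])
    s=least_squares(f,x0); J=np.linalg.svd(s.jac)[1]
    print(free,s.x.round(4),"rms mm",(1000*np.sqrt(np.mean(s.fun**2))).round(2),J.round(2))
run("h L2 d4 b1 b2 d6".split(),[.2,.4,.4,-.1,-.1,.3])
run("h L2 d4 b1 d6".split(),[.2,.4,.4,-.1,.3])
run("h L2 d4 b2 d6".split(),[.2,.4,.4,-.1,.3])
run("h L2 d4 a3 b1 b2 d6".split(),[.2,.4,.4,0,-.1,-.1,.3])
run("h a1 L2 d4 b1 b2 d6".split(),[.2,0,.4,.4,-.1,-.1,.3])
```

```text
['h', 'L2', 'd4', 'b1', 'b2', 'd6'] [ 1.994e-01  6.010e-01  4.638e-01 -4.000e-04 -1.915e-01  3.779e-01] rms mm 0.15 [3.14 2.36 1.36 0.65 0.49 0.23]
['h', 'L2', 'd4', 'b1', 'd6'] [ 0.4005  0.663   0.4535 -0.1262  0.608 ] rms mm 33.94 [3.13 1.74 1.34 0.49 0.38]
['h', 'L2', 'd4', 'b2', 'd6'] [ 0.199   0.6009  0.4638 -0.1919  0.3775] rms mm 0.18 [3.14 1.78 1.29 0.49 0.29]
['h', 'L2', 'd4', 'a3', 'b1', 'b2', 'd6'] [ 1.995e-01  6.011e-01  4.638e-01 -2.000e-04 -3.000e-04 -1.915e-01
  3.780e-01] rms mm 0.15 [3.37 2.38 1.75 0.75 0.49 0.31 0.22]
['h', 'a1', 'L2', 'd4', 'b1', 'b2', 'd6'] [ 0.1998 -0.0008  0.6013  0.4645 -0.     -0.1918  0.3784] rms mm 0.08 [3.18 2.43 2.03 0.7  0.49 0.28 0.22]
```

```bash
cat >> fk.py <<'E'
K=[.1992,0,.601,0,.4638,0,-.1917,.3777,0]
LO=np.array([-176.03,-82.01,-58.28,-173.87,-174.79,-173.66])+1; HI=np.array([176.03,121.73,71.71,95.51,-.11,173.66])-1
def err(q,P,R):
    p,r=fk(q,K,-1,-1); return np.concatenate([(p-P)*3,(r.inv()*R).as_rotvec()])
def ik(q0,P,R,lim=True):
    q0=np.clip(q0,LO+1e-3,HI-1e-3) if lim else q0
    s=least_squares(err,q0,args=(np.array(P),R),bounds=(LO,HI) if lim else (-400,400),x_scale=30,max_nfev=60); return s.x,np.abs(s.fun).max()
def sols(P,R,n=60,seed=0):
    rng=np.random.default_rng(seed); out=[]
    for _ in range(n):
        q,e=ik(rng.uniform(LO,HI),P,R)
        if e<2e-3 and not any(np.abs(q-o).max()<3 for o in out): out.append(q)
    return out
E
python3 - <<'E'
from fk import *; from h import tool
for n,P,R in(("tube25/30",(.497,.234,.053),tool(25,30)),("tubeflip",(.497,.234,.053),tool(25,30,180)),("tube25/40",(.497,.234,.053),tool(25,40)),("w1",(.39,.15,.33),tool(20,30)),("place",(.38,-.18,.012),tool(-10,30)),("place0",(.38,-.18,.012),tool(-10,0)),
 ("tabR",(.56,.14,.1),tool(21,35)),("tabL",(.50,.29,.1),tool(21,35)),("barop",(.535,.205,.3),tool(21,10,90)),("barshut",(.42,.16,.11),tool(21,10,90)),("barshut",(.42,.16,.11),tool(21,35,90))):
    print(n); [print("   ",o.round(0)) for o in sols(P,R)]
E
```

```text
tube25/30
tubeflip
tube25/40
w1
    [  70.  -32.  -49.   28.  -55. -152.]
    [ 154.  -69.  -49.   27. -128.  150.]
    [-143.  -78.  -14. -108. -171.  -33.]
place
place0
    [   2.   13.  -46.   -0.  -31. -102.]
tabR
tabL
barop
    [ 43.   2. -15.   4. -63. 156.]
barshut
    [ 50.  -0. -47.   9. -35. 144.]
barshut
```

```bash
cat >> fk.py <<'E'
h_,L2,d4,b2,d6=.1992,.601,.4638,-.1917,.3777
def branches(P,R,slack=0):
    P=np.array(P); M=R.as_matrix(); x,y,z=M.T; C=P-d6*z; ph=np.radians(np.arange(0,360.5,1)); out=[]
    def arm(f,back,elb):
        a=np.cos(f)*x+np.sin(f)*y; w=C-b2*a; j1=np.arctan2(w[1],w[0])+back*np.pi
        rr=w[0]*np.cos(j1)+w[1]*np.sin(j1); zz=w[2]-h_; D2=rr*rr+zz*zz
        c=(L2**2+d4**2-D2)/(2*L2*d4)
        if abs(c)>1: return None
        g=np.arccos(c)*elb; j3=g-np.pi/2   # interior angle between upper arm and forearm
        # j2: solve rotation
        v=np.array([d4*np.cos(j3),L2+d4*np.sin(j3)])  # r,z at j2=0
        j2=np.arctan2(v[1],v[0])-np.arctan2(zz,rr)
        e=j3-j2; fd=np.array([np.cos(j1)*np.cos(e),np.sin(j1)*np.cos(e),np.sin(e)])
        return a@fd,j1,j2,j3,a,fd
    from scipy.optimize import brentq
    for back in(0,1):
      for elb in(1,-1):
        v=[arm(f,back,elb) for f in ph]
        for i in range(len(ph)-1):
            if v[i] is None or v[i+1] is None or v[i][0]*v[i+1][0]>0 or abs(v[i][0]-v[i+1][0])>.5: continue
            try: f=brentq(lambda t:arm(t,back,elb)[0],ph[i],ph[i+1])
            except Exception: continue
            _,j1,j2,j3,a,fd=arm(f,back,elb)
            B=(E("z",np.degrees(j1))*E("y",np.degrees(j2-j3)))
            al=B.inv().apply(a); j4=-np.degrees(np.arctan2(al[2],al[1]))
            B=B*E("x",-j4); zl=B.inv().apply(z); j5=np.degrees(np.arctan2(zl[2],zl[0]))
            B=B*E("y",-j5)*E("y",-90); 
            q=np.array([np.degrees(j1),np.degrees(j2),np.degrees(j3),j4,j5,0.])
            rv=(fk(q,K,-1,-1)[1].inv()*R).as_rotvec(); q[5]=np.degrees(rv[2])
            q=(q+180)%360-180
            if q[4]>0: q[4]-=0
            bad=np.maximum(LO-1-q,q-HI-1).max()
            if np.abs(err(q,P,R)).max()<1e-3 and bad<slack: out.append((q,bad))
    return out
E
cat > t.py <<'E'
from fk import *; from h import tool
if __name__=="__main__":
  for n,P,R in(("w1",(.39,.15,.33),tool(20,30)),("tube30",(.497,.234,.053),tool(25,30)),("tube40",(.497,.234,.053),tool(25,40)),("tube25",(.497,.234,.053),tool(25,25)),("tube yaw10",(.497,.234,.053),tool(10,30)),("tube yaw40",(.497,.234,.053),tool(40,30)),
   ("tabR",(.56,.14,.1),tool(21,35)),("tabL",(.50,.29,.1),tool(21,35)),("barshut",(.42,.16,.11),tool(21,10,90)),("place",(.38,-.18,.012),tool(-10,30)),("place",(.38,-.18,.012),tool(-10,0))):
    print(n); [print("   ",q.round(0),round(b,1)) for q,b in branches(P,R,60)]
E
python3 t.py
```

```text
w1
tube30
tube40
tube25
tube yaw10
tube yaw40
tabR
tabL
barshut
place
place
```

```bash
sed -i 's/q\[5\]=np.degrees(rv\[2\])/q[5]=-np.degrees(rv[2])/' fk.py; python3 t.py
```

```text
w1
    [  70.  -32.  -49.   28.  -55. -152.] -9.3
    [-27. -32. -49. 154.  55. 149.] 58.0
    [-143.  -78.  -14. -108. -171.  -33.] -3.7
    [ 154.  -69.  -49.   27. -128.  150.] -9.3
tube30
    [   1.  114. -114. -140. -162.  149.] 55.5
    [-130. -114.  -37. -141. -161.  -74.] 32.0
    [-179. -114.  -66.   40. -162.  149.] 32.2
tube40
    [   3.  117. -104. -128. -162.  158.] 45.4
    [-128. -115.  -43. -136. -155.  -71.] 33.3
    [-177. -117.  -76.   52. -162.  158.] 35.2
tube25
    [-131. -114.  -34. -143. -164.  -76.] 31.6
    [-179. -113.  -61.   35. -163.  145.] 31.4
tube yaw10
    [-128. -116.  -32. -130. -154.  -82.] 34.4
    [-176. -112.  -60.   20. -171.  116.] 30.0
tube yaw40
    [  -2.  116. -113. -130. -154.  175.] 54.8
    [-133. -112.  -43. -159. -171.  -75.] 30.1
    [ 178. -116.  -67.   50. -154.  175.] 34.4
tabR
    [  -8.  113. -114. -126. -160.  167.] 55.3
    [-143. -109.  -38. -149. -163.  -73.] 27.1
    [ 172. -113.  -66.   54. -160.  167.] 30.6
tabL
    [  10.  110. -117. -144. -170.  134.] 58.7
    [-123. -112.  -32. -134. -153.  -77.] 29.7
    [-170. -110.  -63.   36. -170.  134.] 28.1
barshut
    [ 50.  -0. -47.   9. -35. 144.] -11.1
    [-142. -105.  -23. -126. -176. -143.] 23.1
    [ 171. -100.  -48.   10. -151.   38.] 18.0
place
    [ -80.   99.  -98. -149. -115.  171.] 40.1
    [ 172. -109.  -48. -128. -179.  -40.] 26.6
    [ 100.  -99.  -82.   31. -115.  171.] 23.3
place
    [   2.   13.  -46.    0.  -31. -102.] -12.4
    [ -52.   13.  -46. -180.   31.  132.] 31.5
    [ 173. -117.  -27. -134. -180.  -48.] 35.0
    [ 128. -113.  -46.    0. -157.  132.] 31.3
```

```bash
cat > scan.py <<'E'
from fk import *; from h import tool
for n,P in(("tube",(.497,.234,.053)),("tabR",(.56,.14,.1)),("tabL",(.50,.29,.1)),("place",(.38,-.18,.02))):
  print(n)
  for tilt in(10,20,30,40,50):
    row=[]
    for yaw in range(-60,101,20):
        b=branches(P,tool(yaw,tilt),0); row.append(f"{yaw}:"+"|".join(str(q[:5].round(0).astype(int).tolist()) for q,_ in b))
    print(tilt,"  ".join(r for r in row if not r.endswith(":")))
E
python3 scan.py
```

```text
tube
10 -60:[52, 19, -34, 14, -42]  -40:[52, 17, -38, 17, -37]  0:[50, 15, -42, 16, -28]  20:[49, 14, -40, 11, -27]  40:[46, 14, -37, 2, -29]  60:[43, 15, -32, -5, -33]  80:[41, 17, -28, -10, -38]  100:[39, 18, -24, -13, -43]
20 -60:[57, 21, -38, 26, -44]  -40:[56, 17, -47, 37, -34]  -20:[51, 14, -55, 54, -24]  40:[47, 11, -49, 13, -10]  60:[40, 13, -34, -16, -25]  80:[34, 16, -26, -25, -36]  100:[31, 19, -20, -26, -47]
30 -60:[61, 24, -40, 35, -48]  -40:[58, 18, -53, 55, -37]  60:[32, 12, -32, -37, -23]  80:[24, 16, -24, -41, -39]  100:[22, 21, -17, -38, -52]
40 -60:[64, 28, -41, 41, -54]  -40:[60, 22, -56, 66, -44]  40:[34, 10, -37, -56, -5]  60:[18, 14, -29, -62, -29]  80:[13, 19, -22, -55, -46]  100:[13, 25, -14, -48, -59]
50 -60:[67, 33, -41, 44, -61]  -40:[64, 26, -57, 71, -52]  20:[-6, 18, -56, -145, -36]  40:[2, 15, -39, -102, -29]  60:[3, 18, -31, -80, -41]  80:[3, 24, -22, -66, -54]  100:[6, 30, -12, -56, -67]
tabR
10 -60:[40, 17, -29, 14, -47]  -20:[39, 14, -34, 14, -38]  0:[37, 13, -34, 10, -36]  20:[35, 13, -32, 4, -36]  40:[33, 13, -28, -2, -39]  60:[30, 15, -24, -7, -4
[... 1965 characters left out ...]
]
20 20:[-11, 8, -44, -27, -23]  40:[-18, 11, -38, -31, -34]  60:[-20, 15, -33, -30, -43]  80:[-19, 18, -29, -26, -50]  100:[-17, 20, -26, -22, -55]
30 0:[-10, 5, -50, -41, -7]  20:[-27, 9, -40, -49, -29]  40:[-31, 14, -34, -46, -42]  60:[-31, 19, -28, -40, -51]  80:[-28, 23, -23, -34, -59]  100:[-24, 26, -20, -27, -65]
40 -20:[-42, 6, -49, -99, -14]  0:[-43, 9, -44, -79, -27]  20:[-45, 14, -38, -66, -40]  40:[-44, 19, -31, -56, -51]  60:[-40, 24, -24, -47, -60]  80:[-35, 28, -18, -39, -68]  100:[-29, 32, -14, -31, -75]
50 0:[-66, 20, -48, -93, -45]  20:[-59, 22, -38, -75, -51]  40:[-54, 26, -29, -62, -60]  60:[-47, 30, -21, -52, -69]  80:[-40, 34, -14, -43, -77]  100:[-33, 38, -8, -34, -84]
```

```bash
sed -i 's/for tilt in.*/for tilt in (15,20,25,35,40,45,50):/; s/range(-60,101,20)/(13,17,21,25,29,33)/' scan.py; sed -i 's/("place".*$/("place",(.38,-.18,.02))):/' scan.py; sed -i 's/np.arange(0,360.5,1)/np.arange(0,360.5,.5)/' fk.py; python3 scan.py
```

```text
tube
15 13:[49, 12, -51, 32, -17]  17:[49, 12, -51, 29, -17]  21:[49, 12, -50, 25, -17]  25:[49, 12, -48, 21, -17]  29:[48, 12, -47, 16, -18]  33:[48, 12, -45, 12, -19]
20 
25 
35 
40 
45 13:[-1, 14, -56, -158, -26]  17:[0, 13, -51, -145, -21]  21:[4, 12, -44, -129, -15]  25:[11, 11, -39, -112, -11]  29:[15, 10, -37, -100, -10]  33:[16, 11, -36, -93, -12]
50 21:[-6, 17, -55, -143, -35]  25:[-5, 16, -50, -133, -31]  29:[-3, 15, -46, -123, -29]  33:[-1, 15, -43, -114, -28]
tabR
15 13:[37, 10, -39, 13, -27]  17:[37, 10, -38, 11, -27]  21:[36, 11, -37, 8, -28]  25:[35, 11, -36, 5, -29]  29:[34, 11, -35, 3, -30]  33:[34, 11, -33, 0, -31]
20 13:[36, 8, -49, 29, -16]  17:[36, 8, -47, 23, -17]  21:[36, 8, -45, 17, -18]  25:[36, 9, -42, 11, -20]  29:[35, 9, -40, 5, -21]  33:[34, 9, -38, 0, -23]
25 25:[31, 7, -55, 38, -4]  29:[35, 7, -47, 12, -11]  33:[34, 8, -42, 1, -15]
35 
40 33:[27, 7, -38, -36, -6]
45 29:[20, 7, -35, -58, -8]  33:[14, 7, -32, -63, -15]
50 13:[0, 7, -38, -113, -11]  17:[4, 7, -36, -101, -10]  21:[5, 7, -35, -94, -13]  25:[4, 8, -34, -89, -16]  29:[3, 8, -33, -86, -20]  33:
[... 1073 characters left out ...]
 13:[-35, 9, -40, -61, -29]  17:[-36, 10, -39, -60, -32]  21:[-37, 11, -38, -58, -35]  25:[-37, 13, -37, -57, -37]  29:[-38, 14, -36, -55, -40]  33:[-38, 15, -34, -54, -42]
40 13:[-45, 12, -40, -70, -35]  17:[-45, 13, -39, -68, -38]  21:[-45, 14, -38, -65, -40]  25:[-45, 15, -36, -63, -43]  29:[-45, 16, -35, -61, -45]  33:[-45, 17, -33, -59, -47]
45 13:[-54, 16, -41, -76, -42]  17:[-53, 17, -39, -73, -44]  21:[-53, 18, -38, -71, -46]  25:[-52, 19, -36, -68, -48]  29:[-51, 20, -34, -66, -50]  33:[-50, 21, -33, -63, -52]
50 13:[-62, 21, -41, -81, -48]  17:[-60, 21, -40, -78, -50]  21:[-59, 22, -38, -74, -52]  25:[-58, 23, -36, -72, -53]  29:[-57, 24, -34, -69, -55]  33:[-56, 24, -32, -66, -57]
```

```bash
cat >> h.py <<'E'
def check(wps,q0=None):
    "follow a path with the fitted arm, from the robot's joints; warn on limits and joint speed"
    from fk import ik,LO,HI,fk,K; from plant import r
    q=np.array(r.get_state()["joints"]) if q0 is None else q0; P,Q=fk(q,K,-1,-1); V=np.array([137,137,172,180,180,180])*.7/8
    for X,Rt,n in wps:
        dv=(Q.inv()*Rt).as_rotvec(); X=np.array(X); mx=0;me=0
        for i in range(1,n+1):
            qn,e=ik(q,P+(X-P)*i/n,Q*Ro.from_rotvec(dv*i/n)); mx=max(mx,(np.abs(qn-q)/V).max()); me=max(me,e); q=qn
        print("chk",X.round(3),q.round(0).astype(int).tolist(),"speed use",mx.round(2),"err",round(me,4),"margin",np.minimum(q-LO,HI-q).min().round(1)); P,Q=X,Rt
    return q
E
python3 - <<'E'
from h import *
A=[((.475,.222,.15),tool(25,15),8),((.496,.233,.0505),tool(25,15),6)]
q=check(A)
B=[((.476,.224,.13),tool(25,15),4),((.43,.20,.20),tool(25,15),3),((.40,.0,.21),tool(18,15),6),((.385,-.17,.12),tool(13,15),6),((.385,-.17,.03),tool(13,15),4),((.385,-.17,.008),tool(13,15),3)]
check(B,q)
plan(A)
E
```

```text
chk [0.475 0.222 0.15 ] [51, 1, -41, 12, -34, -125] speed use 1.26 err 0.0 margin 16.2
chk [0.496 0.233 0.05 ] [49, 12, -49, 22, -16, -134] speed use 0.22 err 0.0 margin 8.5
chk [0.476 0.224 0.13 ] [51, 3, -43, 13, -31, -126] speed use 0.26 err 0.0 margin 14.4
chk [0.43 0.2  0.2 ] [55, -7, -42, 11, -43, -127] speed use 0.3 err 0.0 margin 15.7
chk [0.4  0.   0.21] [33, -17, -45, 5, -48, -108] speed use 0.43 err 0.0 margin 12.7
chk [ 0.385 -0.17   0.12 ] [0, -5, -45, -6, -36, -72] speed use 0.47 err 0.0 margin 12.3
chk [ 0.385 -0.17   0.03 ] [-1, 6, -50, -10, -20, -67] speed use 0.25 err 0.0 margin 7.2
chk [ 0.385 -0.17   0.008] [-1, 9, -50, -13, -17, -64] speed use 0.09 err 0.0 margin 6.8
leg 8 -> [0.475 0.222 0.15 ] mm/row 7.7
   [0.018, 0.014, -0.046] [0.05, 0.25, 0.0]
   [0.019, 0.013, -0.046] [0.05, 0.25, 0.0]
   [0.02, 0.013, -0.045] [0.05, 0.25, 0.0]
   [0.021, 0.013, -0.045] [0.05, 0.25, 0.0]
   [0.022, 0.013, -0.045] [0.05, 0.25, 0.0]
   [0.023, 0.013, -0.044] [0.05, 0.25, 0.0]
   [0.024, 0.012, -0.044] [0.05, 0.25, 0.0]
   [0.025, 0.012, -0.043] [0.05, 0.25, 0.0]
leg 6 -> [0.496 0.233 0.05 ] mm/row 17.0
   [0.003, 0.001, 0.114] [0.0, 0.0, 0.0]
   [0.003, 0.001, 0.114] [0.0, 0.0, 0.0]
   [0.003, 0.001, 0.114] [0.0, 0.0, 0.0]
   [0.003, 0.001, 0.114] [0.0, 0.0, 0.0]
   [0.003, 0.001, 0.114] [0.0, 0.0, 0.0]
   [0.003, 0.001, 0.114] [0.0, 0.0, 0.0]
```

Request:
play_rows --rows '[{"slide":[0.018,0.014,-0.046],"delta_rot":[0.05,0.25,0],"fingers":1},{"slide":[0.019,0.013,-0.046],"delta_rot":[0.05,0.25,0],"fingers":1},{"slide":[0.02,0.013,-0.045],"delta_rot":[0.05,0.25,0],"fingers":1},{"slide":[0.021,0.013,-0.045],"delta_rot":[0.05,0.25,0],"fingers":1},{"slide":[0.022,0.013,-0.045],"delta_rot":[0.05,0.25,0],"fingers":1},{"slide":[0.023,0.013,-0.044],"delta_rot":[0.05,0.25,0],"fingers":1},{"slide":[0.024,0.012,-0.044],"delta_rot":[0.05,0.25,0],"fingers":1},{"slide":[0.025,0.012,-0.043],"delta_rot":[0.05,0.25,0],"fingers":1}]'

```text
time_s: 5.45
tcp_pos: [0.4783, 0.2215, 0.1513]
eef_rot: [180.0, 15.7, -154.9]
contact_force: [0.4, -0.7, -0.8]
gripper_width: 0.0879
gripper_force: 0.0
```

Run:
```python
from h import *
from plant import r
print(r.get_state()["joints"].round(1))
plan([((.496,.233,.0505),tool(25,15),6)])
```

```text
[  51.     1.3  -41.5   12.3  -33.6 -125.3]
leg 6 -> [0.496 0.233 0.05 ] mm/row 17.2
   [0.008, 0.003, 0.114] [0.0, 0.03, 0.0]
   [0.008, 0.003, 0.114] [0.0, 0.03, 0.0]
   [0.007, 0.003, 0.114] [0.0, 0.03, 0.0]
   [0.007, 0.003, 0.114] [0.0, 0.03, 0.0]
   [0.007, 0.003, 0.114] [0.0, 0.03, 0.0]
   [0.007, 0.003, 0.114] [0.0, 0.03, 0.0]
```

Request:
play_rows --rows '[{"slide":[0.008,0.003,0.114],"delta_rot":[0,0.03,0],"fingers":1},{"slide":[0.008,0.003,0.114],"delta_rot":[0,0.03,0],"fingers":1},{"slide":[0.007,0.003,0.114],"delta_rot":[0,0.03,0],"fingers":1},{"slide":[0.007,0.003,0.114],"delta_rot":[0,0.03,0],"fingers":1},{"slide":[0.007,0.003,0.114],"delta_rot":[0,0.03,0],"fingers":1},{"slide":[0.007,0.003,0.114],"delta_rot":[0,0.03,0],"fingers":1},{"slide":[0,0,0],"delta_rot":[0,0,0],"fingers":0.5}]' --squeeze 15

```text
time_s: 6.32
tcp_pos: [0.4962, 0.2318, 0.0493]
eef_rot: [-179.9, 14.8, -154.9]
contact_force: [-0.3, 0.4, -0.2]
gripper_width: 0.0824
gripper_force: 0.0
```

Request:
play_rows --rows '[{"slide":[0,0,0],"delta_rot":[0,0,0],"fingers":-0.6},{"slide":[0,0,0],"delta_rot":[0,0,0],"fingers":-0.6},{"slide":[0,0,0],"delta_rot":[0,0,0],"fingers":-0.6},{"slide":[0,0,0],"delta_rot":[0,0,0],"fingers":-0.6},{"slide":[0,0,0],"delta_rot":[0,0,0],"fingers":-0.6}]'

```text
time_s: 6.95
tcp_pos: [0.4973, 0.2325, 0.0501]
eef_rot: [-180.0, 14.9, -155.0]
contact_force: [-0.4, 0.5, -0.2]
gripper_width: 0.0329
gripper_force: 0.2
```

Run:
```python
from h import *
from plant import r
print(r.get_state()["joints"].round(1))
plan([((.476,.224,.13),tool(25,15),4),((.43,.20,.20),tool(25,15),3),((.40,.0,.21),tool(18,15),6),((.385,-.17,.12),tool(13,15),6),((.385,-.17,.03),tool(13,15),4),((.385,-.17,.008),tool(13,15),3)])
```

```text
[  48.4   12.3  -48.5   21.2  -16.5 -133.1]
leg 4 -> [0.476 0.224 0.13 ] mm/row 20.8
   [0.003, 0.002, -0.138] [-0.0, -0.0, 0.0]
   [0.003, 0.002, -0.138] [-0.0, -0.0, 0.0]
   [0.003, 0.002, -0.138] [-0.0, -0.0, 0.0]
   [0.002, 0.002, -0.138] [-0.0, -0.0, 0.0]
leg 3 -> [0.43 0.2  0.2 ] mm/row 29.0
   [0.071, -0.005, -0.18] [0.0, 0.0, 0.0]
   [0.071, -0.005, -0.18] [0.0, 0.0, 0.0]
   [0.071, -0.005, -0.18] [0.0, 0.0, 0.0]
leg 6 -> [0.4  0.   0.21] mm/row 33.7
   [0.117, -0.187, -0.043] [0.07, 0.0, 0.25]
   [0.113, -0.19, -0.042] [0.07, 0.0, 0.25]
   [0.11, -0.192, -0.041] [0.07, 0.0, 0.25]
   [0.106, -0.195, -0.04] [0.07, 0.0, 0.25]
   [0.102, -0.197, -0.039] [0.07, 0.0, 0.25]
   [0.098, -0.199, -0.038] [0.07, 0.0, 0.25]
leg 6 -> [ 0.385 -0.17   0.12 ] mm/row 32.2
   [0.098, -0.174, 0.077] [0.05, -0.0, 0.18]
   [0.095, -0.176, 0.078] [0.05, -0.0, 0.18]
   [0.093, -0.177, 0.079] [0.05, -0.0, 0.18]
   [0.09, -0.178, 0.079] [0.05, -0.0, 0.18]
   [0.088, -0.179, 0.08] [0.05, -0.0, 0.18]
   [0.085, -0.179, 0.081] [0.05, -0.0, 0.18]
leg 4 -> [ 0.385 -0.17   0.03 ] mm/row 22.5
   [0.039, -0.0, 0.145] [0.0, 0.0, 0.0]
   [0.039, -0.0, 0.145] [0.0, 0.0, 0.0]
   [0.039, -0.0, 0.145] [0.0, 0.0, 0.0]
   [0.039, -0.0, 0.145] [0.0, 0.0, 0.0]
leg 3 -> [ 0.385 -0.17   0.008] mm/row 7.3
   [0.013, -0.0, 0.047] [0.0, 0.0, 0.0]
   [0.013, -0.0, 0.047] [0.0, 0.0, 0.0]
   [0.013, -0.0, 0.047] [0.0, 0.0, 0.0]
```

Request:
play_rows --rows '[{"slide":[0,0,0],"delta_rot":[0,0,0],"fingers":-0.6},{"slide":[0,0,0],"delta_rot":[0,0,0],"fingers":-0.6},{"slide":[0.003,0.002,-0.138],"delta_rot":[0,0,0],"fingers":-0.6},{"slide":[0.003,0.002,-0.138],"delta_rot":[0,0,0],"fingers":-0.6},{"slide":[0.003,0.002,-0.138],"delta_rot":[0,0,0],"fingers":-0.6},{"slide":[0.002,0.002,-0.138],"delta_rot":[0,0,0],"fingers":-0.6}]'

```text
time_s: 7.7
tcp_pos: [0.4755, 0.2236, 0.1299]
eef_rot: [-179.9, 14.8, -155.0]
contact_force: [-0.9, 0.4, -0.8]
gripper_width: 0.0312
gripper_force: 15.0
```

Request:
play_rows --rows '[{"slide":[0.071,-0.005,-0.18],"delta_rot":[0,0,0],"fingers":-0.6},{"slide":[0.071,-0.005,-0.18],"delta_rot":[0,0,0],"fingers":-0.6},{"slide":[0.071,-0.005,-0.18],"delta_rot":[0,0,0],"fingers":-0.6}]'

```text
time_s: 8.07
tcp_pos: [0.4293, 0.1994, 0.2]
eef_rot: [-179.9, 14.8, -155.0]
contact_force: [-0.4, 0.4, -0.3]
gripper_width: 0.0313
gripper_force: 15.0
```

Request:
play_rows --rows '[{"slide":[0.117,-0.187,-0.043],"delta_rot":[0.07,0,0.25],"fingers":-0.6},{"slide":[0.113,-0.19,-0.042],"delta_rot":[0.07,0,0.25],"fingers":-0.6},{"slide":[0.11,-0.192,-0.041],"delta_rot":[0.07,0,0.25],"fingers":-0.6},{"slide":[0.106,-0.195,-0.04],"delta_rot":[0.07,0,0.25],"fingers":-0.6},{"slide":[0.102,-0.197,-0.039],"delta_rot":[0.07,0,0.25],"fingers":-0.6},{"slide":[0.098,-0.199,-0.038],"delta_rot":[0.07,0,0.25],"fingers":-0.6}]'

```text
time_s: 8.82
tcp_pos: [0.3992, -0.0011, 0.2101]
eef_rot: [-179.9, 14.9, -162.1]
contact_force: [0.6, 0.7, -0.4]
gripper_width: 0.031
gripper_force: 15.0
```

Request:
play_rows --rows '[{"slide":[0.098,-0.174,0.077],"delta_rot":[0.05,0,0.18],"fingers":-0.6},{"slide":[0.095,-0.176,0.078],"delta_rot":[0.05,0,0.18],"fingers":-0.6},{"slide":[0.093,-0.177,0.079],"delta_rot":[0.05,0,0.18],"fingers":-0.6},{"slide":[0.09,-0.178,0.079],"delta_rot":[0.05,0,0.18],"fingers":-0.6},{"slide":[0.088,-0.179,0.08],"delta_rot":[0.05,0,0.18],"fingers":-0.6},{"slide":[0.085,-0.179,0.081],"delta_rot":[0.05,0,0.18],"fingers":-0.6}]'

```text
time_s: 9.57
tcp_pos: [0.3838, -0.1713, 0.1203]
eef_rot: [-179.8, 14.9, -167.2]
contact_force: [0.3, -1.2, -0.4]
gripper_width: 0.0314
gripper_force: 15.0
```

Run:
```python
from h import *
wrist('w3')
from plant import r
c=r.capture("top"); c2=r.capture("scene")
cv2.imwrite("pics/place.png",cv2.resize(np.vstack([cv2.resize(c["image"][160:290,200:400],(560,364)),c2["image"][190:340,:]]),None,fx=1.0,fy=1.0))
plan([((.385,-.17,.03),tool(13,15),4),((.385,-.17,.008),tool(13,15),3)])
```

```text
[ 0.38382586 -0.17134867  0.12025393] [-179.79525967   14.92013825 -167.22817493] [ -0.1  -5.1 -45.3  -5.3 -35.4 -73.2] 9.575 [[-0.0, -0.955, -0.296, 0.08], [1.0, -0.0, 0.001, -0.001], [-0.001, -0.296, 0.955, -0.158], [0.0, 0.0, 0.0, 1.0]]
leg 4 -> [ 0.385 -0.17   0.03 ] mm/row 22.4
   [0.035, 0.002, 0.145] [-0.01, -0.01, -0.02]
   [0.035, 0.002, 0.145] [-0.01, -0.01, -0.02]
   [0.035, 0.002, 0.145] [-0.01, -0.01, -0.02]
   [0.035, 0.002, 0.145] [-0.01, -0.01, -0.02]
leg 3 -> [ 0.385 -0.17   0.008] mm/row 7.3
   [0.013, -0.0, 0.047] [0.0, 0.0, 0.0]
   [0.013, -0.0, 0.047] [0.0, 0.0, 0.0]
   [0.013, -0.0, 0.047] [0.0, 0.0, 0.0]
```

View pics/place.png

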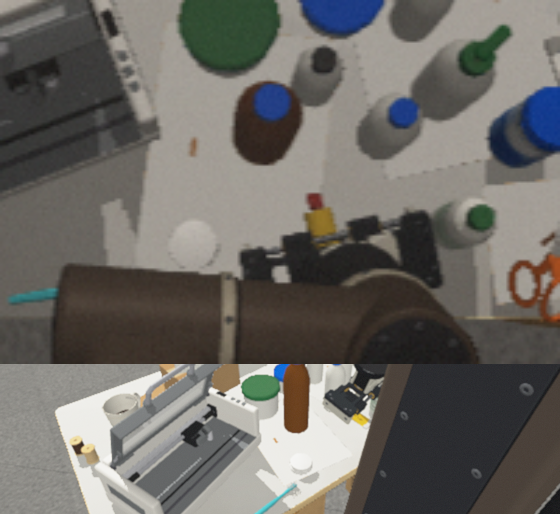

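Request:
play_rows --rows '[{"slide":[0.035,0.018,0.145],"delta_rot":[0,0,0],"fingers":-0.6},{"slide":[0.035,0.018,0.145],"delta_rot":[0,0,0],"fingers":-0.6},{"slide":[0.035,0.018,0.145],"delta_rot":[0,0,0],"fingers":-0.6},{"slide":[0.035,0.018,0.145],"delta_rot":[0,0,0],"fingers":-0.6},{"slide":[0.013,0,0.05],"delta_rot":[0,0,0],"fingers":-0.6},{"slide":[0.013,0,0.05],"delta_rot":[0,0,0],"fingers":-0.6},{"slide":[0.013,0,0.046],"delta_rot":[0,0,0],"fingers":-0.6},{"slide":[0,0,0],"delta_rot":[0,0,0],"fingers":-0.6}]'

```text
time_s: 10.72
tcp_pos: [0.3841, -0.1598, 0.0085]
eef_rot: [-179.8, 14.9, -167.2]
contact_force: [0.2, 0.6, 0.2]
gripper_width: 0.0314
gripper_force: 15.0
```

Run:
```python
from h import *
from plant import r
s=r.get_state();print(s["tcp_pos"],s["contact_force"],s["joints"].round(1))
V=dict(np.load("w2.npz"));V1=dict(np.load("w1.npz"))
p=np.load("p.npy")
Ri=lambda X:(lambda d:np.round([np.cos(p[2])*d[0]+np.sin(p[2])*d[1],-np.sin(p[2])*d[0]+np.cos(p[2])*d[1],X[2]],3))(X-[p[0],p[1],0])
for n,a,b in(("light top",(203,75),(96,213)),("light bottom",(193,120),(74,246)),("dark",(222,118),(95,247))):
    X,e=tri([(V1,np.array([150+a[0]/2.9,140+a[1]/2.9])),(V,np.array(b,float))]); print(n,X.round(3),Ri(X),e)
I=cv2.imread("pics/w2.png")[190:300,30:210]; cv2.imwrite("pics/w2c.png",cv2.resize(I,None,fx=4,fy=4,interpolation=cv2.INTER_CUBIC))
```

```text
[ 0.38406251 -0.15980482  0.00850168] [0.18452308 0.55304327 0.16038298] [  1.7   8.1 -52.4 -10.2 -15.  -69.4]
light top [0.572 0.133 0.048] [-0.003 -0.08   0.048] [array([0. , 0.2]), array([-0.1, -0.4])]
light bottom [0.572 0.131 0.077] [-0.004 -0.082  0.077] [array([-0.2, -0.6]), array([0.5, 1.5])]
dark [0.562 0.142 0.082] [-0.009 -0.068  0.082] [array([-0.2, -0.6]), array([0.5, 1.4])]
```

View pics/w2c.png

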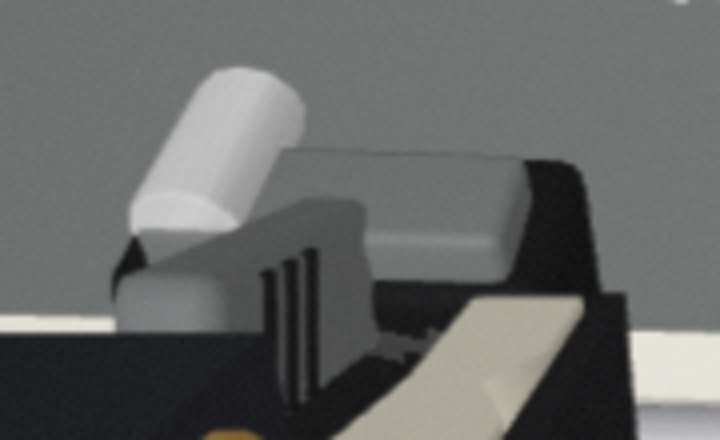

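Run:
```python
from h import *
V=dict(np.load("w2.npz"));V1=dict(np.load("w1.npz")); p=np.load("p.npy")
Ri=lambda X:(lambda d:np.round([np.cos(p[2])*d[0]+np.sin(p[2])*d[1],-np.sin(p[2])*d[0]+np.cos(p[2])*d[1],X[2]],3))(X-[p[0],p[1],0])
w1=lambda u,v:np.array([150+u/2.9,140+v/2.9]); w2=lambda u,v:np.array([30+u/4,190+v/4])
for n,a,b in(("end front edge",w1(222,122),w2(171,275)),):
    X,e=tri([(V1,a),(V,b)]); print(n,X.round(3),Ri(X),e)
# fit tab point (plotter x,y,z): end front edge in both views, end back edge in w1
def pts(t): 
    a=np.radians(35); E=np.array(t)+.017*np.array([-np.sin(a),0,np.cos(a)]); w=.011*np.array([-np.cos(a),0,-np.sin(a)]); return E+w,E-w
def f(t):
    F,B=pts(t); return np.concatenate([proj(V1,W(p,F))-w1(222,122),proj(V,W(p,F))-w2(171,275),proj(V1,W(p,B))-w1(222,177)])
s=least_squares(f,[-.01,-.05,.1]); print(s.x.round(4),f(s.x).round(1),W(p,s.x).round(3))
g=cv2.imread("pics/w1.png"); h=g[140+105//3:140+190//3,150+190//3:150+265//3].mean(2).astype(int); print(h)
```

```text
end front edge [0.539 0.139 0.11 ] [-0.032 -0.062  0.11 ] [array([-0.2, -0.4]), array([0.4, 1.1])]
[-0.0127 -0.063   0.1015] [-0.6 -0.6  0.1  0.3  0.3 -0.3] [0.557 0.145 0.101]
[[141 152 154 158 158 155 152 147 138 130 114  90  86  83  86  87  86  83
   86  87  86  84  87  87  86]
 [145 154 156 158 158 158 156 147 136 127 112  88  87  86  83  84  85  84
   85  83  84  84  86  88  86]
 [152 158 159 157 159 163 163 150 139 127 107  88  84  85  79  74  73  74
   71  70  73  77  83  85  86]
 [154 155 156 157 160 160 158 153 143 127 104  86  82  78  69  68  68  67
   70  68  66  69  76  86  90]
 [152 155 156 156 156 157 152 151 145 133 101  83  75  68  68  69  69  66
   66  65  65  64  73  89  90]
 [147 148 147 148 150 146 143 143 139 128  94  78  68  68  68  69  68  67
   66  61  60  59  75  92  95]
 [114 115 114 107 107 107 106 107 101  87  76  72  74  72  71  70  68  68
   61  46  36  46  70  93  94]
 [ 88  89  89  89  88  88  87  87  82  85  86  87  84  87  86  84  77  70
   57  34  27  39  67  83  84]
 [ 79  83  83  86  81  87  83  85  87  90  96  92  94  94  95  91  86  70
   52  32
[... 1317 characters left out ...]
54  86  93  95  96  96  95  93  89  84
   68  49  24  18  19  19  19]
 [ 16  17  18  14  13  18  19  27  56  87  94  93  96  94  96  93  92  83
   64  43  21  17  15  17  15]
 [ 19  18  13  12  16  14  18  25  51  85  92  94  95  93  94  91  90  80
   58  36  18  18  18  20  17]
 [ 17  21  15  17  17  18  18  20  45  79  81  80  82  81  80  82  77  66
   36  22  18  19  16  18  16]
 [ 18  17  14  21  13  14  15  18  22  34  46  54  56  56  53  53  43  34
   21  12  17  18  18  15  16]
 [ 17  16  17  15  13  17  15  20  15  16  21  20  22  22  23  22  17  19
   16  17  14  19  19  17  20]
 [ 17  19  15  18  18  15  20  17  16  20  18  20  16  21  17  17  16  17
   16  16  16  17  14  14  17]]
```

Request:
play_rows --rows '[{"slide":[0.003,0,0.012],"delta_rot":[0,0,0],"fingers":-0.6},{"slide":[0,0,0],"delta_rot":[0,0,0],"fingers":-0.1},{"slide":[0,0,0],"delta_rot":[0,0,0],"fingers":0.3},{"slide":[0,0,0],"delta_rot":[0,0,0],"fingers":0.5},{"slide":[0,0,0],"delta_rot":[0,0,0],"fingers":0.5}]'

```text
time_s: 11.35
tcp_pos: [0.3842, -0.1598, 0.0069]
eef_rot: [-179.8, 14.9, -167.2]
contact_force: [-0.5, -0.5, 0.1]
gripper_width: 0.0627
gripper_force: 0.0
```

```bash
cat > tab.py <<'E'
from h import *
p=np.load("p.npy"); yw=np.degrees(p[2])
def A(y,d=0,tilt=20,x=-.0103,z=.0891):
    X=np.array([x-d*np.sin(np.radians(tilt)),y,z+d*np.cos(np.radians(tilt))]); return W(p,X)
E
python3 - <<'E'
from tab import *
R=tool(yw,20)
B=[((.355,-.165,.115),tool(13,15),5),((.40,.0,.22),tool(18,15),6),((.45,.08,.25),tool(20,15),4),(A(-.063,.1),R,6),(A(-.063,.0),R,6)]
q=check(B)
check([(A(0),R,6),(A(.083),R,7)],q)
plan(B[:4])
for y in(-.08,0,.08):print(W(p,np.array([-.0103,y,.0891])))
E
```

```text
chk [ 0.355 -0.165  0.115] [1, -8, -48, -5, -35, -74] speed use 0.31 err 0.0 margin 8.8
chk [0.4  0.   0.22] [33, -18, -43, 5, -50, -107] speed use 0.5 err 0.0 margin 13.8
chk [0.45 0.08 0.25] [39, -12, -36, 6, -52, -113] speed use 0.17 err 0.0 margin 21.0
chk [0.527 0.134 0.183] [39, -1, -40, 11, -33, -116] speed use 0.2 err 0.0 margin 17.2
chk [0.559 0.146 0.089] [36, 9, -46, 20, -16, -123] speed use 0.2 err 0.0 margin 10.9
chk [0.537 0.205 0.089] [42, 9, -51, 32, -14, -141] speed use 0.19 err 0.0 margin 6.6
chk [0.507 0.282 0.089] [50, 9, -53, 43, -14, -159] speed use 0.19 err 0.0 margin 4.6
leg 5 -> [ 0.355 -0.165  0.115] mm/row 22.4
   [0.001, 0.001, -0.149] [-0.01, -0.0, -0.01]
   [0.001, 0.001, -0.149] [-0.01, -0.0, -0.01]
   [0.001, 0.002, -0.149] [-0.01, -0.0, -0.01]
   [0.001, 0.002, -0.149] [-0.01, -0.0, -0.01]
   [0.001, 0.002, -0.149] [-0.01, -0.0, -0.01]
leg 6 -> [0.4  0.   0.22] mm/row 33.4
   [-0.117, 0.167, -0.089] [-0.05, 0.0, -0.18]
   [-0.119, 0.166, -0.089] [-0.05, 0.0, -0.18]
   [-0.122, 0.165, -0.088] [-0.05, 0.0, -0.18]
   [-0.124, 0.163, -0.088] [-0.05, 0.0, -0.18]
   [-0.126, 0.162, -0.087] [-0.05, 0.0, -0.18]
   [-0.129, 0.16, -0.086] [-0.05, 0.0, -0.18]
leg 4 -> [0.45 0.08 0.25] mm/row 24.7
   [-0.129, 0.101, -0.017] [-0.03, -0.0, -0.11]
   [-0.13, 0.1, -0.017] [-0.03, -0.0, -0.11]
   [-0.131, 0.099, -0.017] [-0.03, -0.0, -0.11]
   [-0.132, 0.098, -0.016] [-0.03, -0.0, -0.11]
leg 6 -> [0.527 0.134 0.183] mm/row 19.3
   [-0.079, 0.027, 0.098] [-0.01, -0.18, -0.04]
   [-0.077, 0.027, 0.099] [-0.01, -0.18, -0.04]
   [-0.076, 0.026, 0.1] [-0.01, -0.18, -0.04]
   [-0.075, 0.026, 0.101] [-0.01, -0.18, -0.04]
   [-0.073, 0.026, 0.103] [-0.01, -0.18, -0.04]
   [-0.072, 0.025, 0.104] [-0.01, -0.18, -0.04]
[0.56548205 0.13045155 0.0891    ]
[0.53660631 0.20505846 0.0891    ]
[0.50773058 0.27966538 0.0891    ]
```

Request:
play_rows --rows '[{"slide":[0,0,-0.1],"delta_rot":[0,0,0],"fingers":0.6},{"slide":[0,0,-0.149],"delta_rot":[0,0,0],"fingers":0.6},{"slide":[0,0,-0.149],"delta_rot":[0,0,0],"fingers":0.6},{"slide":[0,0,-0.149],"delta_rot":[0,0,0],"fingers":0.6},{"slide":[0,0,-0.149],"delta_rot":[0,0,0],"fingers":0.6}]'

```text
time_s: 11.98
tcp_pos: [0.3574, -0.1654, 0.1084]
eef_rot: [-179.8, 14.9, -167.2]
contact_force: [0.6, -0.8, -0.5]
gripper_width: 0.07
gripper_force: 0.0
```

Request:
play_rows --rows '[{"slide":[-0.117,0.167,-0.1],"delta_rot":[-0.05,0,-0.18],"fingers":0.2},{"slide":[-0.119,0.166,-0.1],"delta_rot":[-0.05,0,-0.18],"fingers":0.2},{"slide":[-0.122,0.165,-0.1],"delta_rot":[-0.05,0,-0.18],"fingers":0.2},{"slide":[-0.124,0.163,-0.09],"delta_rot":[-0.05,0,-0.18],"fingers":0.2},{"slide":[-0.126,0.162,-0.09],"delta_rot":[-0.05,0,-0.18],"fingers":0.2},{"slide":[-0.129,0.16,-0.09],"delta_rot":[-0.05,0,-0.18],"fingers":0.2}]'

```text
time_s: 12.72
tcp_pos: [0.4016, 0.0002, 0.2189]
eef_rot: [-179.9, 14.9, -162.0]
contact_force: [-0.2, 0.8, -1.2]
gripper_width: 0.0529
gripper_force: 0.0
```

Request:
play_rows --rows '[{"slide":[-0.129,0.101,-0.017],"delta_rot":[-0.03,0,-0.11],"fingers":0.2},{"slide":[-0.13,0.1,-0.017],"delta_rot":[-0.03,0,-0.11],"fingers":0.2},{"slide":[-0.131,0.099,-0.017],"delta_rot":[-0.03,0,-0.11],"fingers":0.2},{"slide":[-0.132,0.098,-0.016],"delta_rot":[-0.03,0,-0.11],"fingers":0.2}]'

```text
time_s: 13.22
tcp_pos: [0.4527, 0.0804, 0.2479]
eef_rot: [-179.8, 14.8, -160.0]
contact_force: [-0.0, 0.8, -0.0]
gripper_width: 0.0524
gripper_force: 0.0
```

Run:
```python
from tab import *
R=tool(yw,20)
B=[(A(-.063,.1),R,6),(A(-.063,.0),R,6)]
check(B); plan(B)
from plant import r
c=r.capture("top"); I=c["image"][190:280,230:400]; cv2.imwrite("pics/chk.png",cv2.resize(I,(680,360)))
hsv=cv2.cvtColor(c["image"],cv2.COLOR_BGR2HSV); m=(hsv[...,0]>18)&(hsv[...,0]<32)&(hsv[...,1]>150)&(hsv[...,2]>60); m[:,:240]=0; m[:190]=0;ys,xs=np.nonzero(m); m2=(xs<360)
print("yellow px",len(xs[m2]),xs[m2].mean(),ys[m2].mean(), onz(C["top"],(xs[m2].mean(),ys[m2].mean()),.025))
```

```text
chk [0.527 0.134 0.183] [39, -1, -40, 11, -33, -116] speed use 0.2 err 0.0 margin 17.2
chk [0.559 0.146 0.089] [36, 9, -46, 20, -16, -123] speed use 0.2 err 0.0 margin 10.9
leg 6 -> [0.527 0.134 0.183] mm/row 18.7
   [-0.077, 0.028, 0.095] [-0.02, -0.19, -0.04]
   [-0.075, 0.027, 0.096] [-0.02, -0.19, -0.04]
   [-0.074, 0.027, 0.097] [-0.02, -0.19, -0.04]
   [-0.073, 0.027, 0.098] [-0.02, -0.19, -0.04]
   [-0.071, 0.026, 0.099] [-0.02, -0.19, -0.04]
   [-0.07, 0.026, 0.1] [-0.02, -0.19, -0.04]
leg 6 -> [0.559 0.146 0.089] mm/row 16.7
   [-0.0, -0.0, 0.111] [0.0, 0.0, 0.0]
   [-0.0, -0.0, 0.111] [0.0, 0.0, 0.0]
   [-0.0, -0.0, 0.111] [0.0, 0.0, 0.0]
   [-0.0, -0.0, 0.111] [0.0, 0.0, 0.0]
   [-0.0, -0.0, 0.111] [0.0, 0.0, 0.0]
   [-0.0, -0.0, 0.111] [0.0, 0.0, 0.0]
yellow px 235 309.46382978723403 251.72340425531914 [ 0.3746027  -0.16082196  0.025     ]
```

Run:
```python
from h import *
V=dict(np.load("w2.npz"));V1=dict(np.load("w1.npz")); p=np.load("p.npy")
Ri=lambda X:(lambda d:np.round([np.cos(p[2])*d[0]+np.sin(p[2])*d[1],-np.sin(p[2])*d[0]+np.cos(p[2])*d[1],X[2]],3))(X-[p[0],p[1],0])
w1=lambda u,v:np.array([150+u/2.9,140+v/2.9]); w2=lambda u,v:np.array([30+u/4,190+v/4])
for n,a,b in(("block front right",w1(292,95),w2(528,160)),("black corner",w1(305,97),w2(575,165)),("block back edge",w1(270,130),w2(440,280))):
    X,e=tri([(V1,a),(V,b)]); print(n,Ri(X),e)
```

```text
block front right [-0.001 -0.04   0.059] [array([-0.1, -0.3]), array([0.3, 0.7])]
black corner [ 0.005 -0.035  0.053] [array([-0.1, -0.3]), array([0.3, 0.7])]
block back edge [ 0.002 -0.049  0.078] [array([0.1, 0.1]), array([-0.2, -0.3])]
```

Request:
play_rows --rows '[{"slide":[-0.077,0.028,0.095],"delta_rot":[-0.02,-0.19,-0.04],"fingers":0.2},{"slide":[-0.075,0.027,0.096],"delta_rot":[-0.02,-0.19,-0.04],"fingers":0.2},{"slide":[-0.074,0.027,0.097],"delta_rot":[-0.02,-0.19,-0.04],"fingers":0.2},{"slide":[-0.073,0.027,0.098],"delta_rot":[-0.02,-0.19,-0.04],"fingers":0.2},{"slide":[-0.071,0.026,0.099],"delta_rot":[-0.02,-0.19,-0.04],"fingers":0.2},{"slide":[-0.07,0.026,0.1],"delta_rot":[-0.02,-0.19,-0.04],"fingers":0.2}]'

```text
time_s: 14.02
tcp_pos: [0.5276, 0.1337, 0.1828]
eef_rot: [179.9, 20.1, -158.8]
contact_force: [0.4, 0.5, 0.1]
gripper_width: 0.0527
gripper_force: 0.0
```

Request:
play_rows --rows '[{"slide":[0,0,0.111],"delta_rot":[0,0,0],"fingers":0.2},{"slide":[0,0,0.111],"delta_rot":[0,0,0],"fingers":0.2},{"slide":[0,0,0.111],"delta_rot":[0,0,0],"fingers":0.2},{"slide":[0,0,0.111],"delta_rot":[0,0,0],"fingers":0.2},{"slide":[0,0,0.111],"delta_rot":[0,0,0],"fingers":0.2},{"slide":[0,0,0.111],"delta_rot":[0,0,0],"fingers":0.2},{"slide":[0,0,0],"delta_rot":[0,0,0],"fingers":0.2}]' --squeeze 12

```text
time_s: 14.9
tcp_pos: [0.5585, 0.1452, 0.0878]
eef_rot: [-180.0, 19.9, -158.8]
contact_force: [-0.0, 0.4, 0.4]
gripper_width: 0.0528
gripper_force: 0.0
```

Request:
play_rows --rows '[{"slide":[0,0,0],"delta_rot":[0,0,0],"fingers":-0.9},{"slide":[0,0,0],"delta_rot":[0,0,0],"fingers":-0.9},{"slide":[0,0,0],"delta_rot":[0,0,0],"fingers":-0.9},{"slide":[0,0,0],"delta_rot":[0,0,0],"fingers":-0.9},{"slide":[0,0,0],"delta_rot":[0,0,0],"fingers":-0.9},{"slide":[0,0,0],"delta_rot":[0,0,0],"fingers":-0.9}]'

```text
time_s: 15.65
tcp_pos: [0.5588, 0.1456, 0.0899]
eef_rot: [179.9, 20.2, -158.8]
contact_force: [-2.3, 0.2, 3.9]
gripper_width: 0.0118
gripper_force: 12.0
```

Run:
```python
from tab import *
from plant import r
s=r.get_state(); print(s["joints"].round(1)); X=s["tcp_pos"]; d=X-[p[0],p[1],0]
print("plotter frame",[np.cos(p[2])*d[0]+np.sin(p[2])*d[1],-np.sin(p[2])*d[0]+np.cos(p[2])*d[1]])
R=Ro.from_euler("xyz",s["eef_rot"],degrees=True)
y=W(p,np.array([0,1,0]))-W(p,np.zeros(3)); print("plotter y in tool axes",R.inv().apply(y).round(3))
check([(X+y*.143,R,12)])
```

```text
[  36.4    9.3  -46.6   19.6  -15.5 -123.3]
plotter frame [np.float64(-0.011090893957163936), np.float64(-0.0634007918017718)]
plotter y in tool axes [-0.     1.     0.001]
chk [0.507 0.279 0.09 ] [49, 9, -53, 43, -14, -159] speed use 0.22 err 0.0 margin 4.3
```

Request:
play_rows --rows '[{"slide":[0,0.05,0],"delta_rot":[0,0,0],"fingers":-0.9},{"slide":[0,0.08,0],"delta_rot":[0,0,0],"fingers":-0.9},{"slide":[0,0.09,0],"delta_rot":[0,0,0],"fingers":-0.9},{"slide":[0,0.09,0],"delta_rot":[0,0,0],"fingers":-0.9},{"slide":[0,0.09,0],"delta_rot":[0,0,0],"fingers":-0.9}]'

```text
time_s: 16.27
tcp_pos: [0.5369, 0.2017, 0.09]
eef_rot: [180.0, 20.1, -158.8]
contact_force: [1.1, -2.2, 2.8]
gripper_width: 0.0122
gripper_force: 12.0
```

Request:
play_rows --rows '[{"slide":[0,0.09,0],"delta_rot":[0,0,0],"fingers":-0.9},{"slide":[0,0.09,0],"delta_rot":[0,0,0],"fingers":-0.9},{"slide":[0,0.09,0],"delta_rot":[0,0,0],"fingers":-0.9},{"slide":[0,0.09,0],"delta_rot":[0,0,0],"fingers":-0.9},{"slide":[0,0.09,0],"delta_rot":[0,0,0],"fingers":-0.9},{"slide":[0,0.06,0],"delta_rot":[0,0,0],"fingers":-0.9}]'

```text
time_s: 17.02
tcp_pos: [0.5092, 0.273, 0.09]
eef_rot: [180.0, 20.1, -158.8]
contact_force: [-1.6, -2.4, 4.6]
gripper_width: 0.012
gripper_force: 12.0
```

Request:
play_rows --rows '[{"slide":[0,0.03,0],"delta_rot":[0,0,0],"fingers":-0.9},{"slide":[0,0.03,0],"delta_rot":[0,0,0],"fingers":-0.9},{"slide":[0,0,0],"delta_rot":[0,0,0],"fingers":-0.9}]'

```text
time_s: 17.4
tcp_pos: [0.5069, 0.2784, 0.0899]
eef_rot: [-179.8, 20.1, -159.0]
contact_force: [8.1, -11.3, 5.3]
gripper_width: 0.0117
gripper_force: 12.0
```

Request:
play_rows --rows '[{"slide":[0,0,0],"delta_rot":[0,0,0],"fingers":-0.9},{"slide":[0,-0.05,0],"delta_rot":[0,0,0],"fingers":-0.9},{"slide":[0,-0.08,0],"delta_rot":[0,0,0],"fingers":-0.9},{"slide":[0,-0.09,0],"delta_rot":[0,0,0],"fingers":-0.9},{"slide":[0,-0.09,0],"delta_rot":[0,0,0],"fingers":-0.9},{"slide":[0,-0.09,0],"delta_rot":[0,0,0],"fingers":-0.9},{"slide":[0,-0.09,0],"delta_rot":[0,0,0],"fingers":-0.9}]'

```text
time_s: 18.27
tcp_pos: [0.5327, 0.2126, 0.0899]
eef_rot: [179.9, 20.2, -158.8]
contact_force: [-3.8, 0.2, 4.4]
gripper_width: 0.012
gripper_force: 12.0
```

Request:
play_rows --rows '[{"slide":[0,-0.09,0],"delta_rot":[0,0,0],"fingers":-0.9},{"slide":[0,-0.09,0],"delta_rot":[0,0,0],"fingers":-0.9},{"slide":[0,-0.09,0],"delta_rot":[0,0,0],"fingers":-0.9},{"slide":[0,-0.09,0],"delta_rot":[0,0,0],"fingers":-0.9},{"slide":[0,-0.09,0],"delta_rot":[0,0,0],"fingers":-0.9},{"slide":[0,-0.07,0],"delta_rot":[0,0,0],"fingers":-0.9},{"slide":[0,-0.04,0],"delta_rot":[0,0,0],"fingers":-0.9}]'

```text
time_s: 19.15
tcp_pos: [0.5632, 0.1342, 0.0899]
eef_rot: [179.9, 20.2, -158.8]
contact_force: [-4.3, 0.5, 6.1]
gripper_width: 0.0122
gripper_force: 12.0
```

Request:
play_rows --rows '[{"slide":[0,-0.03,0],"delta_rot":[0,0,0],"fingers":-0.9},{"slide":[0,-0.02,0],"delta_rot":[0,0,0],"fingers":-0.9},{"slide":[0,0,0],"delta_rot":[0,0,0],"fingers":-0.9}]'

```text
time_s: 19.52
tcp_pos: [0.5654, 0.1291, 0.0899]
eef_rot: [179.9, 20.2, -158.7]
contact_force: [-14.6, 10.7, 8.4]
gripper_width: 0.0121
gripper_force: 12.0
```

Run:
```python
from tab import *
from plant import r
s=r.get_state(); print(s["joints"].round(1)); X=s["tcp_pos"]; d=X-[p[0],p[1],0]
print("plotter frame",[np.cos(p[2])*d[0]+np.sin(p[2])*d[1],-np.sin(p[2])*d[0]+np.cos(p[2])*d[1]],"travel from left",np.hypot(*(X-np.array([.5069,.2784,.09]))[:2]))
```

```text
[  34.5    9.6  -44.9   15.8  -16.3 -117.6]
plotter frame [np.float64(-0.01089218359344122), np.float64(-0.08126160034531135)] travel from left 0.1603825939567601
```

Request:
play_rows --rows '[{"slide":[0,0,0],"delta_rot":[0,0,0],"fingers":-0.5},{"slide":[0,0,0],"delta_rot":[0,0,0],"fingers":0},{"slide":[0,0,0],"delta_rot":[0,0,0],"fingers":0.1},{"slide":[0,0,0],"delta_rot":[0,0,0],"fingers":0.1}]'

```text
time_s: 20.02
tcp_pos: [0.5658, 0.1272, 0.0895]
eef_rot: [179.9, 20.1, -158.8]
contact_force: [0.1, -0.6, 0.0]
gripper_width: 0.0453
gripper_force: 0.0
```

```bash
cat > bar.py <<'E'
from tab import *
def bar(th,tilt,d=0,off=0):
    e=1.19-th; t=np.radians(tilt); z=np.array([np.sin(t),0,-np.cos(t)])
    return W(p,np.array([.07-.205*np.cos(e),-.001,.125+.205*np.sin(e)])+(.019-d)*z)
RB=lambda tilt:tool(yw,tilt,-90)
E
python3 - <<'E'
from bar import *
from plant import r
s=r.get_state(); X=s["tcp_pos"]; R=Ro.from_euler("xyz",s["eef_rot"],degrees=True); print(X,s["gripper_width"])
B=[(X-R.as_matrix()[:,2]*.12,R,6),(W(p,np.array([-.16,-.05,.30])),tool(yw,15,-25),7),(W(p,np.array([-.13,-.001,.42])),RB(10),15),(bar(.02,10,.09),RB(10),5),(bar(.02,10),RB(10),6)]
q=check(B)
for t in (0,10):
    q2=check([(bar(.02,t),RB(t),1)]+[(bar(th,t),RB(t),4) for th in(.3,.6,.9,1.19,1.22)],q)
plan(B[:3])
E
```

```text
[0.56577773 0.12724664 0.08948546] 0.045327181780346074
chk [0.527 0.112 0.202] [36, -3, -38, 9, -36, -112] speed use 0.22 err 0.0 margin 19.2
chk [0.415 0.104 0.3  ] [47, -17, -34, 7, -60, -94] speed use 0.23 err 0.0 margin 23.3
chk [0.425 0.161 0.42 ] [50, -12, -13, 5, -80, -29] speed use 0.29 err 0.0 margin 43.9
chk [0.526 0.2   0.384] [43, 0, -7, 4, -74, -23] speed use 0.2 err 0.0 margin 49.8
chk [0.54  0.205 0.295] [43, 3, -15, 4, -62, -23] speed use 0.12 err 0.0 margin 41.9
chk [0.537 0.204 0.295] [40, 9, -6, 0, -75, -19] speed use 0.79 err 0.0 margin 51.2
chk [0.492 0.187 0.265] [42, 5, -15, 0, -70, -21] speed use 0.14 err 0.0 margin 42.8
chk [0.453 0.172 0.22 ] [44, 3, -23, 0, -64, -23] speed use 0.15 err 0.0 margin 34.1
chk [0.429 0.162 0.165] [45, 3, -31, 0, -56, -24] speed use 0.13 err 0.0 margin 26.5
chk [0.421 0.159 0.106] [46, 6, -36, 0, -48, -25] speed use 0.14 err 0.0 margin 21.0
chk [0.421 0.159 0.1  ] [46, 7, -37, 0, -47, -25] speed use 0.01 err 0.0 margin 20.6Traceback (most recent call last):
  File "<stdin>", line 7, in <module>
  File "h.py", line 46, in check
    print("chk",X.round(3),q.round(0).astype(int).tolist(),"speed use",mx.round(2),"err",round(me,4),"margin",np.minimum(q-LO,HI-q).min().round(1)); P,Q=X,Rt
                                                                       ^^^^^^^^
AttributeError: 'int' object has no attribute 'round'
```

```bash
sed -i 's/mx.round(2)/np.round(mx,2)/' h.py
python3 - <<'E'
from bar import *
from plant import r
s=r.get_state(); X=s["tcp_pos"]; R=Ro.from_euler("xyz",s["eef_rot"],degrees=True)
B=[(X-R.as_matrix()[:,2]*.12,R,6),(W(p,np.array([-.16,-.05,.30])),tool(yw,15,-25),7),(W(p,np.array([-.13,-.001,.42])),RB(10),15)]
plan(B)
E
```

```text
leg 6 -> [0.527 0.112 0.202] mm/row 20.0
   [0.0, 0.0, -0.133] [0.0, 0.0, 0.0]
   [0.0, 0.0, -0.133] [0.0, 0.0, 0.0]
   [0.0, 0.0, -0.133] [0.0, 0.0, 0.0]
   [0.0, 0.0, -0.133] [0.0, 0.0, 0.0]
   [0.0, 0.0, -0.133] [0.0, 0.0, 0.0]
   [0.0, 0.0, -0.133] [0.0, 0.0, 0.0]
leg 7 -> [0.415 0.104 0.3  ] mm/row 21.3
   [0.064, 0.032, -0.123] [-0.03, 0.16, -0.78]
   [0.064, 0.036, -0.122] [-0.03, 0.16, -0.78]
   [0.063, 0.04, -0.121] [-0.03, 0.16, -0.78]
   [0.062, 0.045, -0.12] [-0.03, 0.16, -0.78]
   [0.06, 0.049, -0.119] [-0.03, 0.16, -0.78]
   [0.059, 0.053, -0.118] [-0.03, 0.16, -0.78]
   [0.057, 0.057, -0.117] [-0.03, 0.16, -0.78]
leg 15 -> [0.425 0.161 0.42 ] mm/row 8.9
   [-0.033, 0.008, -0.048] [-0.06, 0.04, -0.94]
   [-0.034, 0.006, -0.048] [-0.06, 0.04, -0.94]
   [-0.034, 0.004, -0.048] [-0.06, 0.04, -0.94]
   [-0.034, 0.002, -0.048] [-0.06, 0.04, -0.94]
   [-0.034, -0.001, -0.048] [-0.06, 0.04, -0.94]
   [-0.034, -0.003, -0.049] [-0.06, 0.04, -0.94]
   [-0.033, -0.005, -0.049] [-0.06, 0.04, -0.94]
   [-0.032, -0.008, -0.049] [-0.06, 0.04, -0.94]
   [-0.032, -0.01, -0.049] [-0.06, 0.04, -0.94]
   [-0.031, -0.012, -0.049] [-0.06, 0.04, -0.94]
   [-0.03, -0.014, -0.049] [-0.06, 0.04, -0.94]
   [-0.028, -0.016, -0.049] [-0.06, 0.04, -0.94]
   [-0.027, -0.018, -0.05] [-0.06, 0.04, -0.94]
   [-0.025, -0.019, -0.05] [-0.06, 0.04, -0.94]
   [-0.024, -0.021, -0.05] [-0.06, 0.04, -0.94]
```

Request:
play_rows --rows '[{"slide":[0,0,-0.1],"delta_rot":[0,0,0],"fingers":0.1},{"slide":[0,0,-0.14],"delta_rot":[0,0,0],"fingers":0},{"slide":[0,0,-0.14],"delta_rot":[0,0,0],"fingers":-0.3},{"slide":[0,0,-0.14],"delta_rot":[0,0,0],"fingers":-0.3},{"slide":[0,0,-0.14],"delta_rot":[0,0,0],"fingers":-0.3},{"slide":[0,0,-0.14],"delta_rot":[0,0,0],"fingers":-0.3}]'

```text
time_s: 20.78
tcp_pos: [0.527, 0.1121, 0.2029]
eef_rot: [179.9, 20.1, -158.8]
contact_force: [0.4, 0.5, -0.4]
gripper_width: 0.0304
gripper_force: 0.0
```

Request:
play_rows --rows '[{"slide":[0.064,0.032,-0.123],"delta_rot":[-0.03,0.16,-0.78],"fingers":-0.3},{"slide":[0.064,0.036,-0.122],"delta_rot":[-0.03,0.16,-0.78],"fingers":-0.3},{"slide":[0.063,0.04,-0.121],"delta_rot":[-0.03,0.16,-0.78],"fingers":-0.3},{"slide":[0.062,0.045,-0.12],"delta_rot":[-0.03,0.16,-0.78],"fingers":-0.3},{"slide":[0.06,0.049,-0.119],"delta_rot":[-0.03,0.16,-0.78],"fingers":-0.3},{"slide":[0.059,0.053,-0.118],"delta_rot":[-0.03,0.16,-0.78],"fingers":-0.3},{"slide":[0.057,0.057,-0.117],"delta_rot":[-0.03,0.16,-0.78],"fingers":-0.3}]'

```text
time_s: 21.65
tcp_pos: [0.4141, 0.1043, 0.3004]
eef_rot: [-173.4, 13.4, -132.9]
contact_force: [0.4, 0.0, -0.6]
gripper_width: 0.0308
gripper_force: 0.0
```

Request:
play_rows --rows '[{"slide":[-0.033,0.008,-0.048],"delta_rot":[-0.06,0.04,-0.94],"fingers":-0.3},{"slide":[-0.034,0.006,-0.048],"delta_rot":[-0.06,0.04,-0.94],"fingers":-0.3},{"slide":[-0.034,0.004,-0.048],"delta_rot":[-0.06,0.04,-0.94],"fingers":-0.3},{"slide":[-0.034,0.002,-0.048],"delta_rot":[-0.06,0.04,-0.94],"fingers":-0.3},{"slide":[-0.034,0,-0.048],"delta_rot":[-0.06,0.04,-0.94],"fingers":-0.3},{"slide":[-0.034,-0.003,-0.049],"delta_rot":[-0.06,0.04,-0.94],"fingers":-0.3},{"slide":[-0.033,-0.005,-0.049],"delta_rot":[-0.06,0.04,-0.94],"fingers":-0.3},{"slide":[-0.032,-0.008,-0.049],"delta_rot":[-0.06,0.04,-0.94],"fingers":-0.3}]'

```text
time_s: 22.65
tcp_pos: [0.4199, 0.1348, 0.3641]
eef_rot: [-169.5, 6.7, -98.5]
contact_force: [0.8, 0.5, 0.3]
gripper_width: 0.0306
gripper_force: 0.0
```

Request:
play_rows --rows '[{"slide":[-0.032,-0.01,-0.049],"delta_rot":[-0.06,0.04,-0.94],"fingers":-0.3},{"slide":[-0.031,-0.012,-0.049],"delta_rot":[-0.06,0.04,-0.94],"fingers":-0.3},{"slide":[-0.03,-0.014,-0.049],"delta_rot":[-0.06,0.04,-0.94],"fingers":-0.3},{"slide":[-0.028,-0.016,-0.049],"delta_rot":[-0.06,0.04,-0.94],"fingers":-0.3},{"slide":[-0.027,-0.018,-0.05],"delta_rot":[-0.06,0.04,-0.94],"fingers":-0.3},{"slide":[-0.025,-0.019,-0.05],"delta_rot":[-0.06,0.04,-0.94],"fingers":-0.3},{"slide":[-0.024,-0.021,-0.05],"delta_rot":[-0.06,0.04,-0.94],"fingers":-0.3}]'

```text
time_s: 23.52
tcp_pos: [0.4248, 0.1615, 0.42]
eef_rot: [-169.8, -0.2, -69.0]
contact_force: [0.5, -0.1, -0.2]
gripper_width: 0.0306
gripper_force: 0.0
```

Run:
```python
from bar import *
wrist("w4")
V=dict(np.load("w4.npz"))
for y in(-.053,0,.053):
    e=1.19-.02; print(proj(V,W(p,np.array([.07-.205*np.cos(e),y,.125+.205*np.sin(e)]))).round())
B=[(bar(.02,10,.09),RB(10),5),(bar(.02,10),RB(10),6)]
check(B); plan(B)
```

```text
[0.42476981 0.16149493 0.41997971] [-1.69769613e+02 -1.64138447e-01 -6.90298147e+01] [ 50.5 -12.2 -13.7   5.2 -79.7 -30.1] 23.525 [[-0.0, -0.955, -0.297, 0.081], [1.0, -0.0, 0.0, 0.0], [-0.0, -0.297, 0.955, -0.158], [0.0, 0.0, 0.0, 1.0]]
[148. 141.]
[155. 210.]
[162. 271.]
chk [0.526 0.2   0.384] [43, 0, -7, 4, -74, -23] speed use 0.2 err 0.0 margin 49.8
chk [0.54  0.205 0.295] [43, 3, -15, 4, -62, -23] speed use 0.12 err 0.0 margin 41.9
leg 5 -> [0.526 0.2   0.384] mm/row 22.7
   [0.001, -0.132, 0.075] [-0.01, -0.01, 0.0]
   [0.001, -0.132, 0.074] [-0.01, -0.01, 0.0]
   [0.001, -0.132, 0.074] [-0.01, -0.01, 0.0]
   [0.001, -0.132, 0.074] [-0.01, -0.01, 0.0]
   [0.001, -0.132, 0.074] [-0.01, -0.01, 0.0]
leg 6 -> [0.54  0.205 0.295] mm/row 15.0
   [0.0, -0.0, 0.1] [0.0, 0.0, 0.0]
   [0.0, -0.0, 0.1] [0.0, 0.0, 0.0]
   [0.0, -0.0, 0.1] [0.0, 0.0, 0.0]
   [0.0, -0.0, 0.1] [0.0, 0.0, 0.0]
   [0.0, -0.0, 0.1] [0.0, 0.0, 0.0]
   [0.0, -0.0, 0.1] [0.0, 0.0, 0.0]
```

View pics/w4.png

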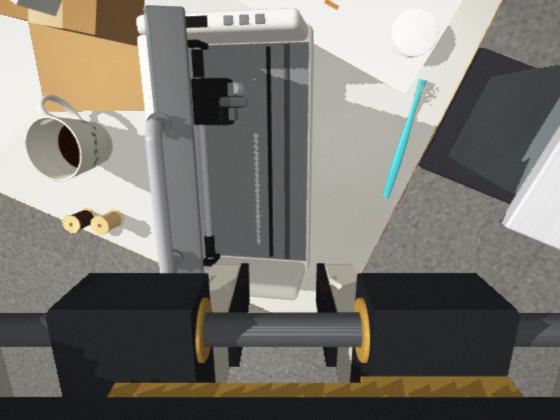

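Request:
play_rows --rows '[{"slide":[0,-0.126,0.076],"delta_rot":[-0.01,-0.01,0],"fingers":-0.3},{"slide":[0,-0.126,0.076],"delta_rot":[-0.01,-0.01,0],"fingers":-0.3},{"slide":[0,-0.126,0.076],"delta_rot":[-0.01,-0.01,0],"fingers":-0.3},{"slide":[0,-0.126,0.076],"delta_rot":[-0.01,-0.01,0],"fingers":-0.3},{"slide":[0,-0.126,0.076],"delta_rot":[-0.01,-0.01,0],"fingers":-0.3}]'

```text
time_s: 24.2
tcp_pos: [0.5217, 0.1982, 0.3798]
eef_rot: [-170.0, 0.1, -69.2]
contact_force: [0.8, 0.3, -0.1]
gripper_width: 0.0307
gripper_force: 0.0
```

Request:
play_rows --rows '[{"slide":[0,0,0.1],"delta_rot":[0,0,0],"fingers":-0.3},{"slide":[0,0,0.1],"delta_rot":[0,0,0],"fingers":-0.3},{"slide":[0,0,0.1],"delta_rot":[0,0,0],"fingers":-0.3},{"slide":[0,0,0.1],"delta_rot":[0,0,0],"fingers":-0.3}]'

```text
time_s: 24.7
tcp_pos: [0.5306, 0.2019, 0.3206]
eef_rot: [-170.0, 0.1, -69.1]
contact_force: [0.2, 0.0, 0.9]
gripper_width: 0.0307
gripper_force: 0.0
```

Run:
```python
from bar import *
from plant import r
wrist("w5"); 
s=r.get_state(); print(s["contact_force"])
plan([(bar(.04,10),RB(10),3)])
V=dict(np.load("w5.npz"))
for th in (0,.04,.08):
    e=1.19-th; print([proj(V,W(p,np.array([.07-.205*np.cos(e),y,.125+.205*np.sin(e)]))).round() for y in(-.07,-.05,-.03,-.01)])
g=cv2.cvtColor(cv2.imread("pics/w5.png"),cv2.COLOR_BGR2GRAY)
for row in(60,120,180,230): print(row,g[row,100:420:6].tolist())
```

```text
[0.5305898  0.2019164  0.32055851] [-1.69962223e+02  9.70448400e-02 -6.91080123e+01] [ 43.2   1.2 -13.9   4.1 -65.6 -23.7] 24.7 [[-0.0, -0.955, -0.297, 0.081], [1.0, -0.0, 0.0, 0.0], [-0.0, -0.297, 0.955, -0.158], [0.0, 0.0, 0.0, 1.0]]
[-0.32286717  0.03887285 -2.43850803]
leg 3 -> [0.537 0.204 0.293] mm/row 8.6
   [0.001, -0.006, 0.057] [0.01, 0.0, -0.02]
   [0.001, -0.006, 0.057] [0.01, 0.0, -0.02]
   [0.001, -0.006, 0.057] [0.01, 0.0, -0.02]
[array([258., 129.]), array([259., 175.]), array([260., 218.]), array([261., 258.])]
[array([277., 129.]), array([278., 174.]), array([278., 217.]), array([278., 257.])]
[array([295., 128.]), array([295., 173.]), array([295., 216.]), array([295., 255.])]
60 [174, 174, 174, 174, 173, 177, 175, 177, 176, 175, 177, 174, 178, 173, 176, 174, 236, 248, 245, 241, 177, 130, 152, 197, 217, 124, 151, 112, 113, 115, 113, 110, 110, 107, 106, 82, 91, 90, 90, 90, 89, 128, 26, 134, 136, 139, 95, 134, 138, 138, 139, 148, 164, 162]
120 [232, 227, 230, 169, 193, 232, 232, 232, 169, 169, 197, 232, 232, 233, 232, 232, 232, 249, 247, 243, 228, 142, 129, 204, 214, 121, 115, 113, 113, 115, 114, 111, 111, 112, 110, 74, 91, 91, 89, 89, 92, 88, 27, 91, 89, 73, 52, 91, 91, 92, 93, 169, 167, 164]
180 [21, 149, 117, 115, 198, 182, 168, 169, 172, 168, 169, 170, 169, 170, 171, 170, 171, 172, 248, 246, 242, 185, 135, 167, 201, 201, 144, 125, 201, 202, 176, 129, 106, 111, 108, 88, 88, 88, 123, 89, 88, 24, 89, 91, 90, 51, 90, 89, 93, 91, 166, 163, 166, 166]
230 [233, 215, 211, 232, 232, 232, 233, 228, 231, 233, 232, 233, 232, 233, 231, 232, 232, 232, 237, 247, 243, 229, 134, 129, 202, 219, 128, 135, 191, 201, 177, 133, 106, 114, 109, 85, 89, 85, 134, 87, 87, 16, 86, 89, 57, 66, 87, 90, 90, 155, 162, 164, 165, 163]
```

Request:
play_rows --rows '[{"slide":[0,-0.006,0.057],"delta_rot":[0,0,0],"fingers":-0.3},{"slide":[0,-0.006,0.057],"delta_rot":[0,0,0],"fingers":-0.3},{"slide":[0,-0.006,0.057],"delta_rot":[0,0,0],"fingers":-0.3},{"slide":[0,0,0],"delta_rot":[0,0,0],"fingers":-0.3}]' --squeeze 15

```text
time_s: 25.25
tcp_pos: [0.5374, 0.2045, 0.2957]
eef_rot: [-170.1, 0.1, -69.1]
contact_force: [0.5, -0.5, -0.3]
gripper_width: 0.0304
gripper_force: 0.0
```

Request:
play_rows --rows '[{"slide":[0,0,0],"delta_rot":[0,0,0],"fingers":-0.6},{"slide":[0,0,0],"delta_rot":[0,0,0],"fingers":-0.9},{"slide":[0,0,0],"delta_rot":[0,0,0],"fingers":-0.9},{"slide":[0,0,0],"delta_rot":[0,0,0],"fingers":-0.9}]'

```text
time_s: 25.75
tcp_pos: [0.5357, 0.2038, 0.2963]
eef_rot: [-170.2, 0.1, -69.1]
contact_force: [-9.1, -1.3, 4.4]
gripper_width: 0.011
gripper_force: 15.0
```

```bash
cat > arc.py <<'E'
from bar import *
from plant import r
import sys
s=r.get_state(); X=s["tcp_pos"]; R=Ro.from_euler("xyz",s["eef_rot"],degrees=True); z=R.as_matrix()[:,2]
g=X-.019*z; d=g-[p[0],p[1],0]; gx=np.cos(p[2])*d[0]+np.sin(p[2])*d[1]-.07; gz=g[2]-.125
print("grasp pt rel hinge",round(gx,4),round(gz,4),"radius",round(np.hypot(gx,gz),4),"theta",round(1.19-np.arctan2(gz,-gx),3),s["contact_force"],s["gripper_width"])
a=float(sys.argv[1]); b=float(sys.argv[2]); n=int(sys.argv[3])
prev=None
for th in np.linspace(a,b,n+1):
    q=bar(th,10)
    if prev is not None: print(round(th,3),(R.inv().apply(q-prev)/.15).round(3).tolist())
    prev=q
E
python3 arc.py .037 1.19 28
```

```text
grasp pt rel hinge -0.0848 0.19 radius 0.2081 theta 0.039 [-9.10855308 -1.3025127   4.43531015] 0.011008144203498828
0.078 [0.0, 0.054, 0.015]
0.119 [0.0, 0.054, 0.017]
0.161 [0.0, 0.053, 0.019]
0.202 [0.0, 0.052, 0.021]
0.243 [0.0, 0.051, 0.024]
0.284 [0.0, 0.05, 0.026]
0.325 [0.0, 0.049, 0.028]
0.366 [0.0, 0.048, 0.03]
0.408 [0.0, 0.047, 0.032]
0.449 [0.0, 0.045, 0.033]
0.49 [0.0, 0.044, 0.035]
0.531 [0.0, 0.042, 0.037]
0.572 [0.0, 0.041, 0.039]
0.614 [0.0, 0.039, 0.04]
0.655 [0.0, 0.037, 0.042]
0.696 [0.0, 0.036, 0.044]
0.737 [0.0, 0.034, 0.045]
0.778 [0.0, 0.032, 0.046]
0.819 [0.0, 0.03, 0.048]
0.861 [0.0, 0.028, 0.049]
0.902 [0.0, 0.026, 0.05]
0.943 [0.0, 0.024, 0.051]
0.984 [0.0, 0.022, 0.052]
1.025 [0.0, 0.02, 0.053]
1.066 [0.0, 0.017, 0.053]
1.108 [0.0, 0.015, 0.054]
1.149 [0.0, 0.013, 0.055]
1.19 [0.0, 0.011, 0.055]
```

Request:
play_rows --rows '[{"slide":[0,0.054,0.015],"delta_rot":[0,0,0],"fingers":-0.9},{"slide":[0,0.054,0.017],"delta_rot":[0,0,0],"fingers":-0.9},{"slide":[0,0.053,0.019],"delta_rot":[0,0,0],"fingers":-0.9},{"slide":[0,0.052,0.021],"delta_rot":[0,0,0],"fingers":-0.9},{"slide":[0,0.051,0.024],"delta_rot":[0,0,0],"fingers":-0.9},{"slide":[0,0.05,0.026],"delta_rot":[0,0,0],"fingers":-0.9},{"slide":[0,0.049,0.028],"delta_rot":[0,0,0],"fingers":-0.9}]'

```text
time_s: 26.62
tcp_pos: [0.4908, 0.1864, 0.2671]
eef_rot: [-169.9, 0.1, -69.1]
contact_force: [-11.4, -4.0, 16.4]
gripper_width: 0.0111
gripper_force: 15.0
```

```bash
python3 arc.py .325 .325 1
```

```text
grasp pt rel hinge -0.1331 0.1608 radius 0.2088 theta 0.311 [-11.36006985  -3.95784865  16.40902235] 0.011141800952476561
0.325 [0.0, 0.0, 0.0]
```

Request:
play_rows --rows '[{"slide":[0,0.05,0.023],"delta_rot":[0,0,0],"fingers":-0.9},{"slide":[0,0.049,0.025],"delta_rot":[0,0,0],"fingers":-0.9},{"slide":[0,0.047,0.027],"delta_rot":[0,0,0],"fingers":-0.9},{"slide":[0,0.046,0.03],"delta_rot":[0,0,0],"fingers":-0.9},{"slide":[0,0.044,0.033],"delta_rot":[0,0,0],"fingers":-0.9}]'

```text
time_s: 27.25
tcp_pos: [0.4614, 0.1753, 0.2377]
eef_rot: [-170.0, 0.1, -69.1]
contact_force: [2.1, -5.3, -0.2]
gripper_width: 0.0117
gripper_force: 15.0
```

```bash
python3 arc.py .531 .531 1
```

```text
grasp pt rel hinge -0.1644 0.1314 radius 0.2105 theta 0.516 [ 2.07049589 -5.26633394 -0.15146483] 0.011663510205943797
0.531 [0.0, 0.0, 0.0]
```

Request:
play_rows --rows '[{"slide":[0,0.042,0.039],"delta_rot":[0,0,0],"fingers":-0.9},{"slide":[0,0.04,0.041],"delta_rot":[0,0,0],"fingers":-0.9},{"slide":[0,0.038,0.043],"delta_rot":[0,0,0],"fingers":-0.9},{"slide":[0,0.037,0.045],"delta_rot":[0,0,0],"fingers":-0.9},{"slide":[0,0.035,0.046],"delta_rot":[0,0,0],"fingers":-0.9},{"slide":[0,0.033,0.047],"delta_rot":[0,0,0],"fingers":-0.9},{"slide":[0,0.031,0.049],"delta_rot":[0,0,0],"fingers":-0.9}]'

```text
time_s: 28.12
tcp_pos: [0.4317, 0.1637, 0.184]
eef_rot: [-170.3, 0.0, -69.2]
contact_force: [-7.7, -4.1, 1.7]
gripper_width: 0.0117
gripper_force: 15.0
```

```bash
python3 arc.py .819 .819 1
```

```text
grasp pt rel hinge -0.1963 0.0777 radius 0.2111 theta 0.813 [-7.71326043 -4.13941818  1.72518594] 0.011668945865019511
0.819 [0.0, 0.0, 0.0]
```

Request:
play_rows --rows '[{"slide":[0,0.032,0.049],"delta_rot":[0,0,0],"fingers":-0.9},{"slide":[0,0.029,0.051],"delta_rot":[0,0,0],"fingers":-0.9},{"slide":[0,0.027,0.052],"delta_rot":[0,0,0],"fingers":-0.9},{"slide":[0,0.024,0.053],"delta_rot":[0,0,0],"fingers":-0.9},{"slide":[0,0.021,0.054],"delta_rot":[0,0,0],"fingers":-0.9},{"slide":[0,0.018,0.054],"delta_rot":[0,0,0],"fingers":-0.9}]'

```text
time_s: 28.88
tcp_pos: [0.4186, 0.1586, 0.1337]
eef_rot: [-170.2, 0.0, -69.2]
contact_force: [-5.0, -3.8, -1.5]
gripper_width: 0.0117
gripper_force: 15.0
```

```bash
python3 arc.py 1.066 1.066 1
```

```text
grasp pt rel hinge -0.2103 0.0274 radius 0.2121 theta 1.06 [-4.98317908 -3.8016352  -1.51345231] 0.011675153203614615
1.066 [0.0, 0.0, 0.0]
```

Request:
play_rows --rows '[{"slide":[0,0.014,0.05],"delta_rot":[0,0,0],"fingers":-0.9},{"slide":[0,0.012,0.045],"delta_rot":[0,0,0],"fingers":-0.9},{"slide":[0,0.008,0.03],"delta_rot":[0,0,0],"fingers":-0.9},{"slide":[0,0,0],"delta_rot":[0,0,0],"fingers":-0.9}]'

```text
time_s: 29.38
tcp_pos: [0.4167, 0.1579, 0.1142]
eef_rot: [-170.3, 0.0, -69.2]
contact_force: [-6.1, -3.6, -1.6]
gripper_width: 0.0116
gripper_force: 15.0
```

Request:
play_rows --rows '[{"slide":[0,0.004,0.02],"delta_rot":[0,0,0],"fingers":-0.9},{"slide":[0,0.003,0.015],"delta_rot":[0,0,0],"fingers":-0.9},{"slide":[0,0,0],"delta_rot":[0,0,0],"fingers":-0.9}]'

```text
time_s: 29.75
tcp_pos: [0.4165, 0.1578, 0.1089]
eef_rot: [-170.3, 0.0, -69.2]
contact_force: [-6.3, -4.0, -2.1]
gripper_width: 0.0114
gripper_force: 15.0
```

```bash
python3 arc.py 1.066 1.066 1
```

```text
grasp pt rel hinge -0.2126 0.0026 radius 0.2126 theta 1.178 [-6.31233313 -3.96769749 -2.08496823] 0.011377007639995397
1.066 [0.0, 0.0, 0.0]
```

Request:
play_rows --rows '[{"slide":[0,0.001,0.012],"delta_rot":[0,0,0],"fingers":-0.9},{"slide":[0,0.001,0.012],"delta_rot":[0,0,0],"fingers":-0.9},{"slide":[0,0,0],"delta_rot":[0,0,0],"fingers":-0.9}]'

```text
time_s: 30.12
tcp_pos: [0.4164, 0.1577, 0.1051]
eef_rot: [-170.3, 0.0, -69.2]
contact_force: [-7.7, -2.3, -2.7]
gripper_width: 0.011
gripper_force: 15.0
```

Request:
play_rows --rows '[{"slide":[0,0.001,0.012],"delta_rot":[0,0,0],"fingers":-0.9},{"slide":[0,0,0],"delta_rot":[0,0,0],"fingers":-0.9}]'

```text
time_s: 30.38
tcp_pos: [0.4164, 0.1576, 0.1032]
eef_rot: [-170.3, 0.0, -69.2]
contact_force: [-9.1, -1.8, -3.4]
gripper_width: 0.0112
gripper_force: 15.0
```

Request:
play_rows --rows '[{"slide":[0,0.001,0.012],"delta_rot":[0,0,0],"fingers":-0.9},{"slide":[0,0.001,0.012],"delta_rot":[0,0,0],"fingers":-0.9},{"slide":[0,0,0],"delta_rot":[0,0,0],"fingers":-0.9}]'

```text
time_s: 30.75
tcp_pos: [0.4166, 0.1576, 0.1001]
eef_rot: [-170.3, 0.0, -69.2]
contact_force: [-16.0, -3.3, 7.5]
gripper_width: 0.0116
gripper_force: 15.0
```

Request:
play_rows --rows '[{"slide":[0,0.001,0.012],"delta_rot":[0,0,0],"fingers":-0.9},{"slide":[0,0,0],"delta_rot":[0,0,0],"fingers":-0.9}]'

```text
time_s: 31.0
tcp_pos: [0.4169, 0.1575, 0.0988]
eef_rot: [-170.3, -0.0, -69.2]
contact_force: [-18.9, -5.6, 14.7]
gripper_width: 0.0116
gripper_force: 15.0
```

Run:
```python
from bar import *
wrist("w6")
g=cv2.cvtColor(cv2.imread("pics/w6.png"),cv2.COLOR_BGR2GRAY); V=dict(np.load("w6.npz"))
# cover frame right front corner region: predicted bar outline for shut / 0.05 rad open
for th in(1.19,1.14,1.1):
    e=1.19-th; print(th,[proj(V,W(p,np.array([.07-rr*np.cos(e),y,.125+rr*np.sin(e)]))).round().tolist() for rr,y in((.205,-.05),(.205,-.03),(.157,-.14),(.157,-.1))])
for row in(150,200,240): print(row,g[row,60:460:6].tolist())
```

```text
[0.41688946 0.15751659 0.09878929] [-1.70327948e+02 -1.48032102e-02 -6.92101183e+01] [ 50.4   0.4 -48.3   8.8 -33.2 -36.6] 31.0 [[-0.0, -0.955, -0.297, 0.081], [1.0, -0.0, 0.0, 0.0], [-0.0, -0.297, 0.955, -0.158], [0.0, 0.0, 0.0, 1.0]]
1.19 [[258.0, 193.0], [259.0, 245.0], [101.0, -93.0], [118.0, 47.0]]
1.14 [[250.0, 200.0], [252.0, 255.0], [83.0, -106.0], [103.0, 43.0]]
1.1 [[242.0, 206.0], [244.0, 264.0], [67.0, -117.0], [90.0, 41.0]]
150 [229, 229, 230, 156, 156, 159, 157, 154, 152, 152, 148, 145, 222, 220, 159, 160, 64, 137, 217, 216, 215, 213, 213, 213, 211, 212, 212, 211, 211, 211, 209, 209, 209, 188, 160, 124, 144, 176, 176, 177, 177, 176, 177, 177, 177, 178, 177, 177, 176, 176, 175, 176, 176, 178, 177, 177, 176, 175, 175, 174, 175, 172, 173, 173, 174, 173, 156]
200 [228, 229, 229, 229, 222, 157, 156, 155, 155, 153, 151, 150, 148, 144, 144, 105, 77, 67, 66, 63, 66, 64, 92, 92, 91, 92, 95, 91, 93, 172, 143, 136, 175, 176, 176, 210, 213, 188, 158, 120, 174, 177, 175, 175, 176, 177, 175, 176, 176, 176, 174, 176, 174, 175, 174, 175, 175, 175, 174, 172, 172, 175, 174, 183, 175, 164, 157]
240 [227, 227, 228, 228, 228, 229, 155, 156, 153, 154, 154, 150, 151, 146, 145, 140, 92, 71, 65, 64, 62, 63, 57, 91, 93, 90, 93, 92, 92, 184, 142, 139, 173, 173, 174, 212, 214, 187, 159, 120, 172, 174, 176, 173, 176, 173, 175, 175, 177, 176, 174, 174, 173, 173, 171, 175, 170, 171, 172, 172, 147, 189, 170, 147, 171, 174, 229]
```

Request:
play_rows --rows '[{"slide":[0,0,0],"delta_rot":[0,0,0],"fingers":-0.7},{"slide":[0,0,0],"delta_rot":[0,0,0],"fingers":-0.5},{"slide":[0,0,0],"delta_rot":[0,0,0],"fingers":-0.35},{"slide":[0,0,0],"delta_rot":[0,0,0],"fingers":-0.35},{"slide":[0,0,0],"delta_rot":[0,0,0],"fingers":-0.35}]'

```text
time_s: 31.68
tcp_pos: [0.4202, 0.1604, 0.1003]
eef_rot: [-170.0, 0.1, -69.1]
contact_force: [0.2, -0.2, -0.2]
gripper_width: 0.0283
gripper_force: 0.0
```

```bash
python3 - <<'E'
from bar import *
wrist("w7")
I=cv2.imread("pics/w7.png"); print(cv2.cvtColor(I,cv2.COLOR_BGR2GRAY)[200,60:460:6].tolist())
E
python3 arc.py 1 1 1
```

```text
[0.42015681 0.16041094 0.10032033] [-1.69952328e+02  1.04949997e-01 -6.91041955e+01] [ 50.4   0.4 -48.1   8.9 -32.9 -36.6] 31.675 [[-0.0, -0.955, -0.297, 0.081], [1.0, -0.0, 0.0, 0.0], [-0.0, -0.297, 0.955, -0.158], [0.0, 0.0, 0.0, 1.0]]
[222, 223, 224, 224, 224, 225, 222, 150, 148, 151, 150, 147, 144, 142, 142, 140, 138, 103, 71, 63, 60, 62, 62, 80, 90, 90, 90, 90, 89, 90, 176, 138, 134, 169, 169, 171, 172, 208, 207, 182, 148, 116, 170, 170, 171, 169, 171, 170, 170, 171, 170, 169, 168, 167, 170, 169, 168, 169, 168, 168, 168, 169, 168, 168, 167, 177, 160]
grasp pt rel hinge -0.2084 -0.006 radius 0.2085 theta 1.219 [-0.3106299  -0.25453365 -1.34535146] 0.028526040815355397
1.0 [0.0, 0.0, 0.0]
```

Request:
play_rows --rows '[{"slide":[0,0.015,0],"delta_rot":[0,0,0],"fingers":-0.35},{"slide":[0,0.014,0],"delta_rot":[0,0,0],"fingers":-0.35},{"slide":[0,0,-0.04],"delta_rot":[0,0,0],"fingers":-0.35},{"slide":[0,0,-0.08],"delta_rot":[0,0,0],"fingers":-0.35},{"slide":[0,0,-0.13],"delta_rot":[0,0,0],"fingers":-0.35},{"slide":[0,0,-0.2],"delta_rot":[0,0,0],"fingers":-0.35},{"slide":[0,0,-0.2],"delta_rot":[0,0,0],"fingers":-0.35},{"slide":[0,0,-0.2],"delta_rot":[0,0,0],"fingers":-0.35}]'

```text
time_s: 32.72
tcp_pos: [0.395, 0.1502, 0.2265]
eef_rot: [-170.0, 0.1, -69.1]
contact_force: [0.5, 0.9, -0.4]
gripper_width: 0.0285
gripper_force: 0.0
```

Request:
play_rows --rows '[{"slide":[0,0,-0.2],"delta_rot":[0,0,0],"fingers":-0.35},{"slide":[0,0,-0.2],"delta_rot":[0,0,0],"fingers":-0.35},{"slide":[0,0,0],"delta_rot":[0,0,0],"fingers":-0.35}]'

```text
time_s: 33.1
tcp_pos: [0.3861, 0.1474, 0.2869]
eef_rot: [-169.7, 0.2, -69.1]
contact_force: [0.4, 0.1, -0.7]
gripper_width: 0.0288
gripper_force: 0.0
```

Run:
```python
from bar import *
from plant import r
wrist("w8"); V=dict(np.load("w8.npz"))
I=cv2.imread("pics/w8.png"); g=cv2.cvtColor(I,cv2.COLOR_BGR2GRAY)
for th in(1.19,1.15):
    e=1.19-th; print(th,[proj(V,W(p,np.array([.07-.205*np.cos(e),y,.125+.205*np.sin(e)]))).round().tolist() for y in(-.05,0,.05)])
for row in(120,170): print(g[row,100:400:5].tolist())
c=r.capture("top")["image"]; hsv=cv2.cvtColor(c,cv2.COLOR_BGR2HSV); m=(hsv[...,0]>18)&(hsv[...,0]<32)&(hsv[...,1]>150)&(hsv[...,2]>60); m[:,:240]=0; m[:190]=0;m[:,360:]=0;ys,xs=np.nonzero(m)
print("tube",len(xs),xs.mean() if len(xs) else 0,ys.mean() if len(ys) else 0)
d=cv2.absdiff(c,C["top"]["image"]).max(2)
for n,(x,y) in dict(pads=(269,247),bottle=(370,240)).items(): print(n,d[y-8:y+9,x-8:x+9].mean().round(1))
```

```text
[0.38611241 0.14737002 0.28693036] [-169.71586492    0.22564453  -69.07830313] [ 54.1 -15.4 -32.9   6.  -63.9 -35.5] 33.1 [[-0.0, -0.955, -0.297, 0.081], [1.0, -0.0, 0.0, 0.0], [-0.0, -0.297, 0.955, -0.158], [0.0, 0.0, 0.0, 1.0]]
1.19 [[274.0, 137.0], [274.0, 195.0], [275.0, 248.0]]
1.15 [[271.0, 138.0], [272.0, 197.0], [273.0, 251.0]]
[224, 193, 194, 193, 193, 191, 191, 191, 189, 188, 206, 207, 202, 206, 207, 205, 206, 206, 205, 163, 132, 133, 134, 129, 210, 148, 116, 122, 187, 188, 186, 186, 188, 187, 189, 174, 119, 157, 159, 158, 159, 158, 160, 161, 160, 160, 160, 158, 157, 158, 158, 159, 158, 157, 158, 156, 157, 162, 145, 157]
[224, 224, 217, 215, 218, 214, 226, 211, 210, 207, 209, 205, 207, 205, 206, 206, 206, 204, 210, 206, 135, 131, 131, 130, 128, 125, 67, 59, 80, 81, 85, 84, 130, 145, 157, 158, 197, 159, 105, 158, 158, 158, 155, 157, 155, 159, 161, 157, 157, 156, 156, 160, 158, 157, 184, 152, 140, 157, 160, 214]
tube 240 309.4375 251.72916666666666
pads 8.5
bottle 6.4
```

```bash
python3 -c "
from plant import r
print(r.close_job())"
```

```text
the job is handed in; nothing more can be done
None
```

I carried out the whole task and handed the job in at about 33 s of the 72 s allowed; `close_job()` gave no verdict. By my last measurements the tube lies on the table clear of the plotter. The carriage was stroked to the left stop and left parked at the right stop. The cover was eased shut at about 0.33 rad/s until it pressed on its stop, and the pads and bottle had not moved.

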